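# Strip two antenna amplifiers for service

### The job

Throw the isolator lever to off first. Then take the flush cover off each of the two amplifier housings (press the end that rocks down so that the other end tips up, and lift it out by that end) and lay both covers on the rubber mat, and draw every module up out of its slot and stand it upright in the wooden rack. Do not let covers or modules fall, and do not disturb the other things on the bench.

Things in the scene. Friction and masses are not known exactly. Their poses are not given: they have to be found in the camera images.
- isolator (a joint): Isolator lever, an 80 mm black lever on a small grey block on the bench; 0 = on, leaning along the block's own -x (to the robot's right), about 1.0 rad = off, leaning along +x (to the robot's left), against a hard stop. Stiff enough to stay where it is left; pushing its tip over with a few newtons throws it.
- isolator_tip (a point): The tip of the isolator lever; its position when the lever is at 0 lies about 40 mm to the block's -x side of its centre, and it travels about 77 mm horizontally to reach off.
- isolator_base: The fixed block of the isolator, origin at the centre of its underside; its +x is the direction in which the lever is thrown to off.
- unit_a: Fixed grey housing, x -70 to +78, y -36 to +36 mm, rim 116 mm up; origin on the underside, below the cover. Opening x -64 to +72, y -31 to +31 mm, closed by the loose flush cover. Inside, side ledges 32 mm below the rim leave a well 49 mm wide (y) from x -50 to +72. Two upright slots for modules, guides 40 mm high on a floor 6 mm up, at x = -16 and x = +38 mm; one may be empty.
- cover_a_mid (a point): Centre (mid-thickness) of the loose aluminium cover of unit_a: plate 124 (x) x 58 (y) x 8 mm, 0.16 kg, flush with the rim, axes as the unit's. Two fins below it at x = +5 mm, 24 mm deep, stand on the side ledges as a rocker: pressing the +x end about 18 mm down tips it about 0.4 rad; it then stays tipped, its -x end about 20 mm above the rim.
- cover_a_press (a point): Point on the top face of that cover, 14 mm from its +x end: where to press.
- cover_a_lift (a point): Point at mid-thickness of that cover, 8 mm from its -x end: the end that tips up; once it is up it can be pinched by its two long edges, across y (58 mm).
- unit_b: Fixed grey housing, x -70 to +78, y -36 to +36 mm, rim 116 mm up; origin on the underside, below the cover. Opening x -64 to +72, y -31 to +31 mm, closed by the loose flush cover. Inside, side ledges 32 mm below the rim leave a well 49 mm wide (y) from x -50 to +72. Two upright slots for modules, guides 40 mm high on a floor 6 mm up, at x = -16 and x = +38 mm; one may be empty.
- cover_b_mid (a point): Centre (mid-thickness) of the loose aluminium cover of unit_b: plate 124 (x) x 58 (y) x 8 mm, 0.16 kg, flush with the rim, axes as the unit's. Two fins below it at x = +5 mm, 24 mm deep, stand on the side ledges as a rocker: pressing the +x end about 18 mm down tips it about 0.4 rad; it then stays tipped, its -x end about 20 mm above the rim.
- cover_b_press (a point): Point on the top face of that cover, 14 mm from its +x end: where to press.
- cover_b_lift (a point): Point at mid-thickness of that cover, 8 mm from its -x end: the end that tips up; once it is up it can be pinched by its two long edges, across y (58 mm).
- module1_bar (a point): Centre of the grip bar of plug-in module 1, if present: starts in unit_a, slot x = -16 mm, axes as the unit's. Green board 5 (x) x 46 (y) x 62 mm (z), black bar on its top edge 10 (x) x 40 (y) x 16 mm (z); lower edge 70 mm below this point; about 70 g. Lifts straight up, gripped by the bar across x. Two to four modules are present.
- module2_bar (a point): Centre of the grip bar of plug-in module 2, if present: starts in unit_a, slot x = +38 mm, axes as the unit's. Green board 5 (x) x 46 (y) x 62 mm (z), black bar on its top edge 10 (x) x 40 (y) x 16 mm (z); lower edge 70 mm below this point; about 70 g. Lifts straight up, gripped by the bar across x. Two to four modules are present.
- module3_bar (a point): Centre of the grip bar of plug-in module 3, if present: starts in unit_b, slot x = -16 mm, axes as the unit's. Green board 5 (x) x 46 (y) x 62 mm (z), black bar on its top edge 10 (x) x 40 (y) x 16 mm (z); lower edge 70 mm below this point; about 70 g. Lifts straight up, gripped by the bar across x. Two to four modules are present.
- module4_bar (a point): Centre of the grip bar of plug-in module 4, if present: starts in unit_b, slot x = +38 mm, axes as the unit's. Green board 5 (x) x 46 (y) x 62 mm (z), black bar on its top edge 10 (x) x 40 (y) x 16 mm (z); lower edge 70 mm below this point; about 70 g. Lifts straight up, gripped by the bar across x. Two to four modules are present.
- rack: Loose light-wood rack 226 (x) x 84 (y) x 58 mm high, origin at the centre of its underside. It has four slots open at the top, at x = -82.5, -27.5, +27.5, +82.5 mm, each 20 mm wide in x and 72 mm long in y, floor 8 mm above the underside. Modules go in with the board standing on its lower edge across the rack, bar above the wood.
- mat: Fixed black rubber mat 200 x 200 x 4 mm on the bench, origin at the centre of its underside.

How it is judged:
On the way:
1. the isolator lever is thrown to off (value of joint isolator above 0.8 rad), for 0.2 s.
At the end, for the whole second after the job is handed in: the lever is past 0.8 rad; the centre of each cover is over the mat, lower than 60 mm, at rest; every module present stands in the rack within 0.5 rad of upright, its bar no more than 10 mm above its seated height, at rest and released (value of joint isolator above 0.8 rad and x of cover_a_mid in the frame of mat between -0.1 and 0.1 m and y of cover_a_mid in the frame of mat between -0.1 and 0.1 m and height (world z) of each of cover_a_mid, cover_b_mid below 0.06 m and linear speed of each of cover_a, cover_b, module1, module2, module3, module4 below 0.05 m/s and x of cover_b_mid in the frame of mat between -0.1 and 0.1 m and y of cover_b_mid in the frame of mat between -0.1 and 0.1 m and x of module1_bar in the frame of rack between -0.115 and 0.115 m and y of module1_bar in the frame of rack between -0.04 and 0.04 m and z of module1_bar in the frame of rack between 0.06 and 0.088 m and angle between each of module1_bar, module2_bar, module3_bar, module4_bar's own z axis and vertical below 0.5 rad and x of module2_bar in the frame of rack between -0.115 and 0.115 m and y of module2_bar in the frame of rack between -0.04 and 0.04 m and z of module2_bar in the frame of rack between 0.06 and 0.088 m and x of module3_bar in the frame of rack between -0.115 and 0.115 m and y of module3_bar in the frame of rack between -0.04 and 0.04 m and z of module3_bar in the frame of rack between 0.06 and 0.088 m and x of module4_bar in the frame of rack between -0.115 and 0.115 m and y of module4_bar in the frame of rack between -0.04 and 0.04 m and z of module4_bar in the frame of rack between 0.06 and 0.088 m and contact force between the fingers and cover_a below 0.1 N and contact force between the fingers and cover_b below 0.1 N and contact force between the fingers and module1 below 0.1 N and contact force between the fingers and module2 below 0.1 N and contact force between the fingers and module3 below 0.1 N and contact force between the fingers and module4 below 0.1 N); the robot touches nothing.
It fails at once if a cover is tipped or lifted while the isolator is still on (value of joint isolator below 0.6 rad and (angle between any of cover_a_mid, cover_b_mid's own z axis and vertical above 0.2 rad or distance of any of cover_a_mid, cover_b_mid from where it was at the start of the episode above 0.03 m)).
It fails at once if a cover or module is let fall from more than about 7 cm ((linear speed of cover_a above 1.2 m/s and contact force between the fingers and cover_a below 0.05 N) or (linear speed of cover_b above 1.2 m/s and contact force between the fingers and cover_b below 0.05 N) or (linear speed of module1 above 1.2 m/s and contact force between the fingers and module1 below 0.05 N) or (linear speed of module2 above 1.2 m/s and contact force between the fingers and module2 below 0.05 N) or (linear speed of module3 above 1.2 m/s and contact force between the fingers and module3 below 0.05 N) or (linear speed of module4 above 1.2 m/s and contact force between the fingers and module4 below 0.05 N)).
It fails at once if another thing on the bench is pushed more than 4 cm (distance of any of screwdriver, wrench, spray_can, jar, tape, carton, ear_defenders from where it was at the start of the episode above 0.04 m).
Of module1, module2, module3, module4 only 2 to 4 are there at a start; the rules pass over those that are not, and their reading is None.
At some moment in a run one of rack may be knocked a few centimetres aside while the robot is not near it.
It also fails if it takes over 210 s, if anything falls off the work surface, if the arm or the gripper's body presses on something with over 40 N, if the wrist force passes 120 N, or if a joint passes its speed limit or range.

### The arm

A 6-joint arm with a two-finger parallel gripper is mounted at the origin on the work surface. World frame = base frame: x ahead of the robot, y to its left, z up, the work surface at z = 0. Lengths are in m, angles in rad, forces in N, time in s.
With the tool pointing down it reaches from about 0.3 to 0.75 m from the base axis. Payload 8.5 kg.
Tool frame: the origin (TCP) lies midway between the tips of the shut fingers; the grasp point (between the pads) lies 19 mm behind it (pinch_z is the distance from the TCP to the grasp point, in m); z points along the fingers, y is the line along which they close (so a half turn about z gives the same grasp; the last joint's range is limited). The gripper opens to 88 mm and grips with 3 to 60 N. Pads are 18 mm wide; open, the fingers measure 123 mm over their backs; the gripper's body (75 mm by 187 mm) begins 45 mm behind the grasp point.
Start: joints at [-1.348, 0.381, 1.297, -0, 1.464, -0.215], TCP at [0.233, -0.498, 0.208] pointing down, gripper open.
Joint ranges: [-3.11, 3.11], [-0.89, 2.33], [0.22, 2.48], [-1.42, 4.56], [0.17, 2.85], [-2.88, 2.88]. Speed limits (rad/s): [2.39, 2.39, 3.14, 3.14, 3.14, 3.14].

### API

Orientations are given as a 3x3 rotation matrix whose columns are the frame's x, y, z axes.
In Python, from plant import observe, read_camera, close_job, pinch_z gives the robot as it stands.
- The arm moves only by the tool arm_command, never from a script. Its argument "plan" is a list that holds one entry, the list of rows, each a list of 6 numbers: the shift along the world's x, y, z in cm, then the turn, a rotation vector about the world's x, y, z in degrees. A call has 1 to 12 rows; each row is the pose to reach, as a shift and turn from the pose commanded when the call began; what a row does not reach only later rows make up. A row lasts 1/8 s, in which the tool goes at most 62.5 mm and 10.7 degrees, less where a joint would pass 70% of its speed; a pose out of reach is approached as far as the arm can. A call with a gripper value outside its range is refused whole. "fingers" is the closure, from 0 (fully open) to 1 (shut), set as the call begins (left out, the last holds). The fingers move at their own pace and stop on an object; "grip_force" is the grip in N (left out, the last holds). Time passes only in rows, so rows that repeat a pose let the fingers close. It gives the time, the measured TCP pose, the force, the opening and the grip force at its end, in the units of the state.
- observe(): the state, without advancing time (a new reading comes with each control period).
- read_camera(name): name is "side" or "top" or "wrist"; returns a dict with "img" (420x560x3 uint8, blue, green, red), "z_map" (420x560 float32, m along the optical axis (not along the pixel's ray), 0 where there is no reading), "mtx" (3x3 intrinsics, pixels), "R" (3x3) and "t" (3): a world point X has camera coordinates R X + t; the wrist camera has in their place "T_tool_cam" (4x4, takes a point from camera to tool coordinates, whose origin is the TCP and whose axes are the flange's). Camera axes: x right, y down, z forward; pixel columns grow to the right and rows downward; lengths in m; the calibration is good to about 2 mm. The wrist camera is an equidistant fisheye: a pixel r from the principal point sees the ray r / f radians off the axis. A picture is of the moment at which its call begins: read the wrist's pose just before it.
- close_job(): hands the job in; it is judged then, once.
The state is a dict: "time_s": time; "joint_positions": joint angles; "qvel": joint speeds; "joint_torque": joint torques, N m; "tool_pos": TCP position; "ee_rot": TCP orientation; "wrist_force": force on the tool from outside, world axes, zero at the start; "wrist_torque": the same for the moment, N m; "finger_gap": finger opening in m; "grip_force": force on a finger pad.
Only numpy, scipy, OpenCV 4.12 (cv2) and the standard library are available. Lean on these libraries where they do the work, as an engineer would, in place of code of your own. Each camera call takes 0.05 s, during which the arm holds its last target. There are 200 camera calls.

## Working session

There is one attempt and no reset: what is moved stays moved. The work goes in short steps, Python scripts to look and compute and a tool call to move; the robot and the scene stay as the last step left them, time stands still between calls to the robot, and variables do not carry over. Pictures are saved under pics/ and viewed, at most 14 in all, crops included, and the job is handed in when it is done.

Besides the shell and the picture viewer there is one more tool, called by a JSON object that holds its "method" and its "body", one argument or row to a line. arm_command: Moves the arm, as the interface text tells. Its arguments: {"type":"object","properties":{"plan":{"type":"array","items":{"type":"array","items":{"type":"array","items":{"type":"number"}}}},"fingers":{"type":"number"},"grip_force":{"type":"number"}},"required":["plan"]}

```bash
ls; mkdir -p pics; cat > h.py <<'E'
import numpy as np, cv2, pickle
from plant import observe, read_camera, pinch_z
def snap(n):
    d=read_camera(n); return d
def world(d,u,v,z=None):
    """pixel -> world by depth"""
    zz=d['z_map'][int(v),int(u)] if z is None else z
    c=np.linalg.inv(d['mtx'])@np.array([u,v,1.])*zz
    return d['R'].T@(c-d['t'])
def plane(d,u,v,h):
    """pixel -> world at height h"""
    r=d['R'].T@np.linalg.inv(d['mtx'])@np.array([u,v,1.]); c=-d['R'].T@d['t']
    return c+r*(h-c[2])/r[2]
def cloud(d):
    V,U=np.mgrid[0:420,0:560]; z=d['z_map']
    P=np.stack([U*z,V*z,z],-1)@np.linalg.inv(d['mtx']).T
    W=(P-d['t'])@d['R']; W[z==0]=np.nan
    return W
def proj(d,X):
    p=d['mtx']@(d['R']@np.array(X)+d['t']); return p[:2]/p[2]
E
python3 - <<'E'
from h import *
print(observe())
for n in('top','side'):
    d=snap(n); pickle.dump(d,open(n+'0.pkl','wb'))
    cv2.imwrite(f'pics/{n}0.png',cv2.resize(d['img'],(800,600)))
    print(n,-d['R'].T@d['t'],d['R'],d['mtx'])
E
```

```text
pics
{'time_s': 0.0, 'joint_positions': array([-1.34829595e+00,  3.81203086e-01,  1.29827599e+00,  4.28225351e-06,
        1.46360922e+00, -2.15318956e-01]), 'qvel': array([ 0.00042971, -0.00082302, -0.00011845, -0.00214603,  0.00031575,
       -0.00074347]), 'joint_torque': array([ 2.19356021e-03, -4.37927771e+01, -2.24557650e+01,  7.14755268e-02,
        3.51670536e-02, -1.09405773e-04]), 'tool_pos': array([ 0.23309501, -0.497794  ,  0.20762887]), 'ee_rot': array([[ 9.05678593e-01,  4.23964833e-01, -3.25888739e-04],
       [ 4.23964835e-01, -9.05677475e-01,  1.45971016e-03],
       [ 3.23715684e-04, -1.46019361e-03, -9.99998882e-01]]), 'wrist_force': array([ 0.22223878, -0.79583579, -0.38179508]), 'wrist_torque': array([-0.06448114, -0.0038559 ,  0.00599088]), 'grip_force': 0.0, 'finger_gap': 0.0881611923678159}
top [0.3426802  0.02498612 1.07759202] [[-0.09765131 -0.99521485  0.00340988]
 [-0.97264078  0.0947095  -0.21213211]
 [ 0.21079408 -0.02403157 -0.97723505]] [[488.80226157   0.         281.01076123]
 [  0.         488.80226157 197.35381757]
 [  0.           0.           1.        ]]
side [0.04034598 0.5162105  0.9194427 ] [[-0.7199668  -0.69382185 -0.01609512]
 [-0.52264865  0.55730986 -0.64516983]
 [ 0.45660289 -0.45608877 -0.76386964]] [[388.89049446   0.         279.61602646]
 [  0.         388.89049446 212.38843668]
 [  0.           0.           1.        ]]
```

View pics/top0.png

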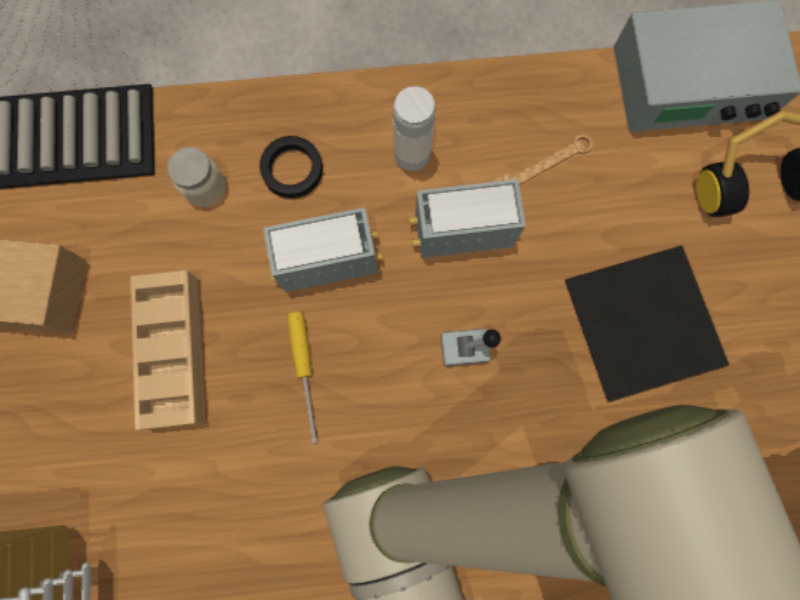

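View pics/side0.png

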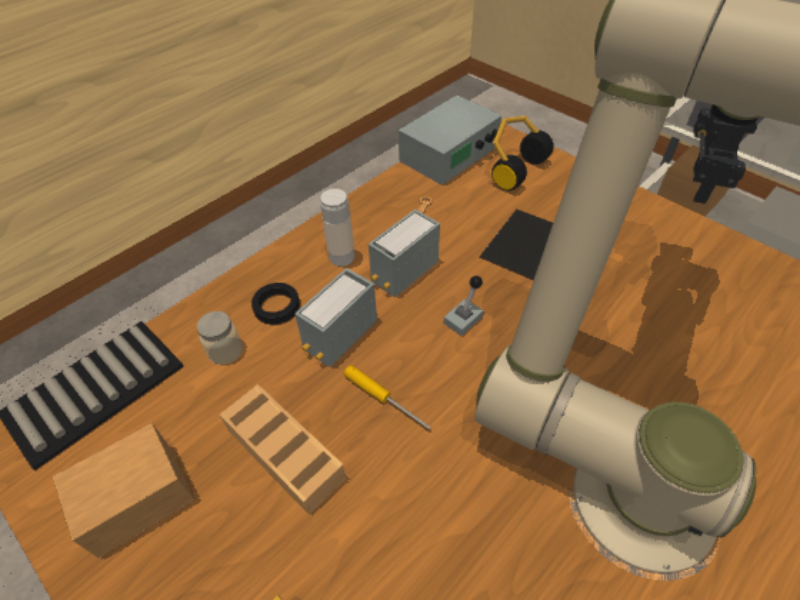

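The top view shows the lever at (490,340) leaning right. The two units are at (320,250) and (470,217), the rack is at (168,350) and the mat at (647,322). Next I measure poses and take a crop.

```bash
python3 - <<'E'
from h import *
d=pickle.load(open('top0.pkl','rb')); W=cloud(d); 
c=d['img'][115:215,175:375]; cv2.imwrite('pics/crop0.png',cv2.resize(c,(800,400),interpolation=cv2.INTER_CUBIC))
hsv=cv2.cvtColor(d['img'],cv2.COLOR_BGR2HSV)
def rect(m,name):
    P=W[m][:,:2]; P=P[~np.isnan(P[:,0])]
    r=cv2.minAreaRect((P*1000).astype(np.float32)); print(name,len(P),np.round(r[0],1),np.round(r[1],1),round(r[2],2))
def box(x0,x1,y0,y1,h0,h1):
    m=np.zeros((420,560),bool); m[int(y0*.7):int(y1*.7),int(x0*.7):int(x1*.7)]=1
    return m&(W[...,2]>h0)&(W[...,2]<h1)
for n,b in dict(L=(255,390,200,300),R=(405,535,170,265)).items():
    m=box(*b,.108,.125); rect(m,'unit'+n)
    mm=m&(hsv[...,2]>200); rect(mm,'cover'+n)
rect(box(120,215,260,440,.05,.066),'rack')
m=box(555,740,235,410,-.01,.015)&(hsv[...,2]<60); rect(m,'mat')
m=box(435,480,320,375,.005,.06)&(hsv[...,1]<80); rect(m,'isobase'); print(np.nanmedian(W[m][:,2]))
m=box(478,510,320,355,.04,.2); print('tip',np.nanmean(W[m],0),np.nanmin(W[m],0),np.nanmax(W[m],0))
m=box(290,325,305,445,.005,.06); print('screwdriver',np.nanmin(W[m],0),np.nanmax(W[m],0))
m=box(385,440,80,175,.02,.3); print('can',np.nanmin(W[m],0),np.nanmax(W[m],0))
m=box(160,230,140,210,.02,.3); print('jar',np.nanmin(W[m],0),np.nanmax(W[m],0))
m=box(690,800,100,220,.02,.3); print('ear',np.nanmin(W[m],0),np.nanmax(W[m],0))
m=box(600,800,0,135,.02,.5); print('instr',np.nanmin(W[m],0),np.nanmax(W[m],0))
m=box(0,90,235,340,.02,.5); print('carton',np.nanmin(W[m],0),np.nanmax(W[m],0))
E
```

```text
unitL 2385 [621.1 112.7] [ 73.6 148.1] 6.27
coverL 1577 [621.  117.5] [ 57.6 120.9] 6.11
unitR 2339 [ 649.3 -109.4] [ 74.2 148.6] 1.4
coverR 1515 [ 649.1 -111.8] [ 57.2 121.3] 1.49
rack 3286 [498.9 357.7] [226.6  86.7] 1.02
mat 7728 [ 475.5 -373. ] [197.7 198.5] 10.72
isobase 595 [461.7 -81.7] [57.3 50.8] 89.74
0.025794980892888817
tip [ 0.46038869 -0.11497747  0.0990748 ] [ 0.4495449  -0.12991742  0.05662047] [ 0.47232064 -0.10077952  0.11203059]
screwdriver [0.34146664 0.12448815 0.00510262] [0.54355447 0.17795974 0.03090312]
can [ 0.75510642 -0.06966812  0.02032794] [ 0.8133733  -0.01026814  0.18588838]
jar [0.72627319 0.26478653 0.02025397] [0.79477283 0.33544709 0.09524681]
ear [ 0.62246253 -0.64053085  0.02005654] [ 0.79365252 -0.46136082  0.1394785 ]
instr [ 0.72002615 -0.64053085  0.02002829] [ 0.95096806 -0.39718578  0.1394785 ]
carton [0.54257894 0.4905032  0.02016766] [0.67534397 0.61459972 0.09750159]
```

View pics/crop0.png

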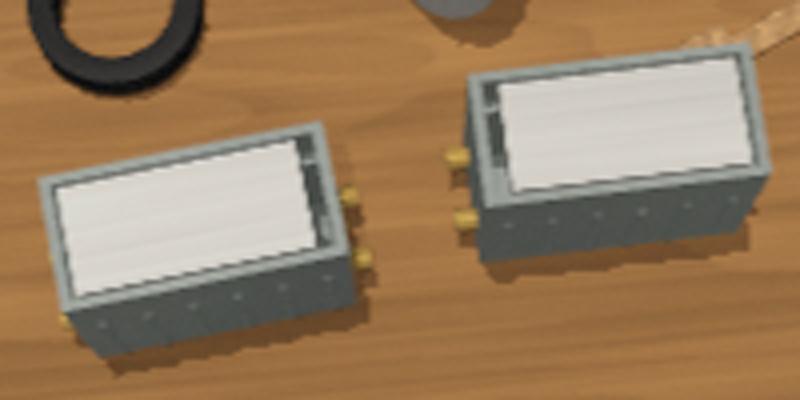

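The crop shows both cover gaps (the +x ends) facing each other: the left unit's +x points to world −y, the right unit's to +y. I'll throw the lever first.

{"method": "arm_command", "body": {
  "plan": [
    [[11, 15, -2, 0, 0, 32], [22.8, 30.5, -3, 0, 0, 65], [22.8, 30.5, -3, 0, 0, 65], [22.8, 30.5, -3, 0, 0, 65], [22.8, 30.5, -3, 0, 0, 65], [22.8, 30.5, -3, 0, 0, 65], [22.8, 30.5, -3, 0, 0, 65], [22.8, 30.5, -3, 0, 0, 65], [22.8, 30.5, -8, 0, 0, 65], [22.8, 30.5, -12.2, 0, 0, 65], [22.8, 30.5, -12.2, 0, 0, 65]]
  ],
  "fingers": 1,
  "grip_force": 20
}}

```text
time_s: 1.48
tool_pos: [0.4593, -0.1937, 0.0845]
ee_rot: [[0.002, 1.0, -0.005], [1.0, -0.002, 0.003], [0.003, -0.005, -1.0]]
wrist_force: [0.4, -0.6, -0.2]
finger_gap: 0.0003
grip_force: 0.0
```

{"method": "arm_command", "body": {
  "plan": [
    [[0, 3, 0, 0, 0, 0], [0, 5, 0, 0, 0, 0], [0, 6.5, 0, 0, 0, 0], [0, 8, 0, 0, 0, 0], [0, 9.5, 0, 0, 0, 0], [0, 11, 0, 0, 0, 0], [0, 12, 0, 0, 0, 0], [0, 12.6, 0, 0, 0, 0], [0, 12.8, 0, 0, 0, 0], [0, 12.8, 0, 0, 0, 0]]
  ]
}}

```text
time_s: 2.72
tool_pos: [0.4612, -0.0652, 0.0862]
ee_rot: [[-0.001, 1.0, 0.0], [1.0, 0.001, -0.0], [-0.0, 0.0, -1.0]]
wrist_force: [-0.3, 0.5, -1.0]
finger_gap: 0.0004
grip_force: 0.0
```

{"method": "arm_command", "body": {
  "plan": [
    [[0, 0.4, 0, 0, 0, 0], [0, 0.8, 0, 0, 0, 0], [0, 1.0, 0, 0, 0, 0], [0, 1.0, 0, 0, 0, 0]]
  ]
}}

```text
time_s: 3.22
tool_pos: [0.4612, -0.055, 0.0863]
ee_rot: [[-0.002, 1.0, -0.0], [1.0, 0.002, -0.0], [-0.0, -0.0, -1.0]]
wrist_force: [-0.4, -0.1, -0.0]
finger_gap: 0.0004
grip_force: 0.0
```

```bash
python3 - <<'E'
from h import *
a=snap('side')['img'];b=snap('top')['img']
cv2.imwrite('pics/iso.png',np.hstack([cv2.resize(a[120:320,220:420],(400,400)),cv2.resize(b[150:350,220:420],(400,400))]))
E
```

```text
(no output)
```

View pics/iso.png

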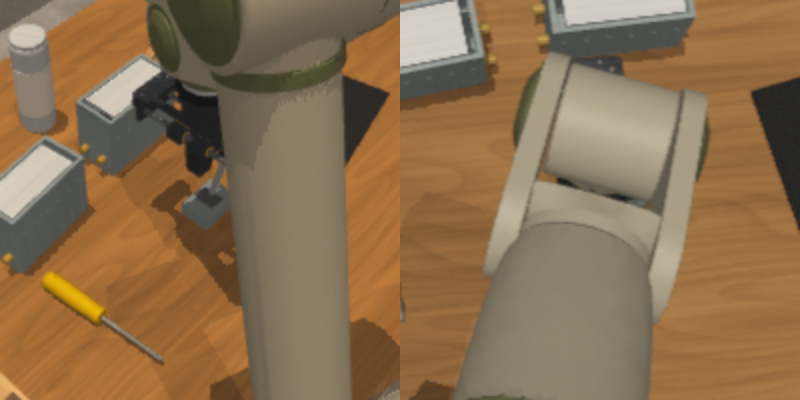

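```bash
python3 - <<'E'
from h import *
d=snap('side'); o=observe(); print(o['tool_pos'])
f=lambda X:((proj(d,X)-[220,120])*2).round()
print(f(o['tool_pos']),f([.4604,-.12,.1]),f([.4604,-.045,.1]),f([.461,-.08,.0]))
W=cloud(d)
for u,v in [(222,165),(220,172),(200,165),(195,165),(217,183),(228,160)]:
    print(u,v,W[120+v//2,220+u//2].round(3))
cv2.imwrite('pics/iso2.png',cv2.resize(d['img'][180:240,290:350],(600,600),interpolation=cv2.INTER_CUBIC))
E
```

```text
[ 0.46117926 -0.05515238  0.08626516]
[196. 184.] [226. 153.] [192. 182.] [203. 212.]
222 165 [ 0.459 -0.111  0.085]
220 172 [ 0.458 -0.108  0.07 ]
200 165 [ 0.449 -0.044  0.147]
195 165 [ 0.461 -0.047  0.136]
217 183 [ 0.457 -0.098  0.057]
228 160 [0.245 0.203 0.51 ]
```

View pics/iso2.png

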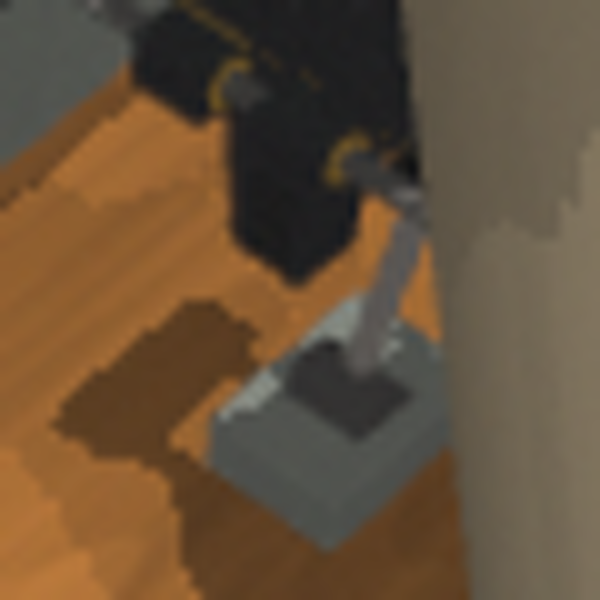

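The lever shaft, at about (375,290) in the crop, still leans right, so the finger got past it. I'll go back and push lower and slower.

{"method": "arm_command", "body": {
  "plan": [
    [[0, 0, 5, 0, 0, 0], [0, -5, 6, 0, 0, 0], [0, -11, 6, 0, 0, 0], [0, -12.5, 4, 0, 0, 0], [0, -12.5, -2, 0, 0, 0], [0, -12.5, -2, 0, 0, 0], [0, -9, -2, 0, 0, 0], [0, -8, -2, 0, 0, 0], [0, -7, -2, 0, 0, 0], [0, -6, -2, 0, 0, 0], [0, -6, -2, 0, 0, 0]]
  ]
}}

```text
time_s: 4.75
tool_pos: [0.4611, -0.1146, 0.0664]
ee_rot: [[-0.002, 1.0, -0.0], [1.0, 0.002, 0.0], [0.0, -0.0, -1.0]]
wrist_force: [-0.2, -0.5, -0.4]
finger_gap: 0.0005
grip_force: 0.0
```

```bash
python3 - <<'E'
from h import *
d=snap('side'); o=observe(); print(o['tool_pos'],o['wrist_force'])
cv2.imwrite('pics/iso3.png',cv2.resize(d['img'][160:260,270:370],(600,600),interpolation=cv2.INTER_CUBIC))
E
```

```text
[ 0.46114768 -0.11495708  0.06631138] [ 0.11074779  0.6175079  -0.01690104]
```

View pics/iso3.png

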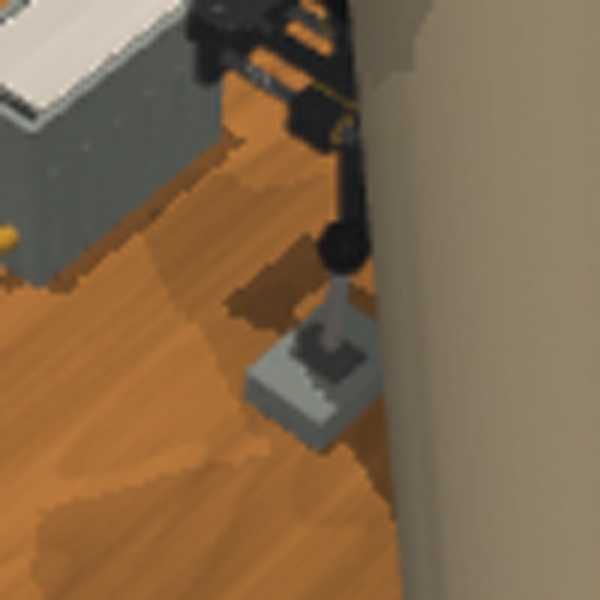

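The ball at (345,245) is now moving with the finger. I continue slowly.

{"method": "arm_command", "body": {
  "plan": [
    [[0, 1, 0, 0, 0, 0], [0, 2, 0, 0, 0, 0], [0, 3, 0, 0, 0, 0], [0, 3.6, 0, 0, 0, 0], [0, 4.0, 0, 0, 0, 0], [0, 4.2, 0, 0, 0, 0], [0, 4.2, 0, 0, 0, 0]]
  ]
}}

```text
time_s: 5.68
tool_pos: [0.4612, -0.073, 0.0663]
ee_rot: [[-0.001, 1.0, 0.0], [1.0, 0.001, 0.0], [0.0, 0.0, -1.0]]
wrist_force: [0.8, -0.9, 0.0]
finger_gap: 0.0005
grip_force: 0.0
```

```bash
python3 - <<'E'
from h import *
d=snap('side'); o=observe(); print(o['tool_pos'],o['wrist_force'])
cv2.imwrite('pics/iso4.png',cv2.resize(d['img'][160:260,270:370],(600,600),interpolation=cv2.INTER_CUBIC))
W=cloud(d); m=(W[...,2]>.03)&(W[...,2]<.11)&(abs(W[...,0]-.46)<.03)&(abs(W[...,1]+.07)<.06)
P=W[m]; print(len(P))
for z in np.arange(.03,.11,.01):
    Q=P[abs(P[:,2]-z)<.005]; print(z.round(2),len(Q),np.sort(Q[:,1]).round(3)[[0,len(Q)//2,-1]] if len(Q) else '')
E
```

```text
[ 0.46116769 -0.07314503  0.06624221] [0.7870453  0.05730607 0.81128675]
157
0.03 36 [-0.105 -0.086 -0.076]
0.04 10 [-0.093 -0.083 -0.076]
0.05 6 [-0.077 -0.072 -0.07 ]
0.06 4 [-0.07  -0.066 -0.064]
0.07 4 [-0.069 -0.064 -0.062]
0.08 0 
0.09 14 [-0.053 -0.043 -0.04 ]
0.1 65 [-0.079 -0.053 -0.039]
```

View pics/iso4.png

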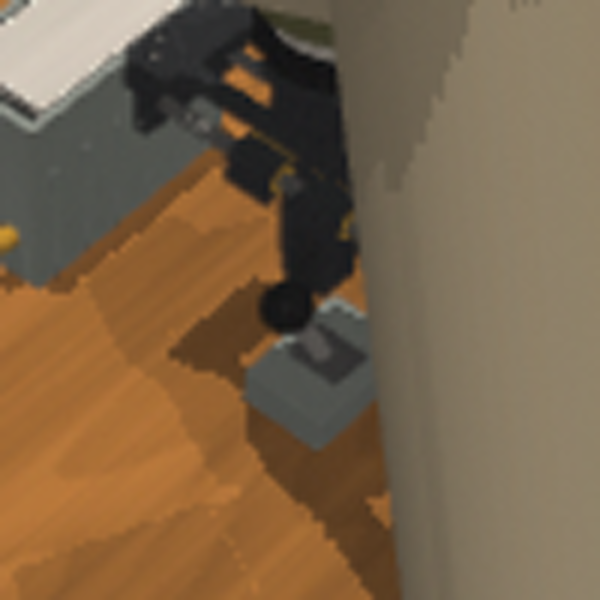

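The ball at (285,305) now leans +y. I give a small last push, then back off.

{"method": "arm_command", "body": {
  "plan": [
    [[0, 0.3, 0, 0, 0, 0], [0, 0.6, 0, 0, 0, 0], [0, 0.8, 0, 0, 0, 0], [0, 0.8, 0, 0, 0, 0]]
  ]
}}

```text
time_s: 6.22
tool_pos: [0.4618, -0.0693, 0.0665]
ee_rot: [[-0.003, 1.0, 0.001], [1.0, 0.003, -0.008], [-0.008, 0.001, -1.0]]
wrist_force: [-3.4, -26.1, -3.5]
finger_gap: 0.0003
grip_force: 11.2
```

{"method": "arm_command", "body": {
  "plan": [
    [[0, -3, 0, 0, 0, 0], [0, -6, 0, 0, 0, 0], [0, -8, 5, 0, 0, 0], [0, -11, 11, 0, 0, 0], [0, -15, 16, 0, 0, 0], [0, -15, 16, 0, 0, 0]]
  ]
}}

```text
time_s: 6.98
tool_pos: [0.462, -0.2174, 0.2291]
ee_rot: [[0.001, 1.0, 0.005], [1.0, -0.001, -0.004], [-0.004, 0.005, -1.0]]
wrist_force: [-0.4, 0.7, 0.0]
finger_gap: 0.0004
grip_force: 0.0
```

```bash
python3 - <<'E'
from h import *
for n in('side','top'):
  d=snap(n); W=cloud(d); m=(W[...,2]>.03)&(W[...,2]<.13)&(abs(W[...,0]-.46)<.03)&(abs(W[...,1]+.08)<.07)
  P=W[m]; print(n,len(P))
  for z in np.arange(.03,.12,.01):
    Q=P[abs(P[:,2]-z)<.005]; print(z.round(2),len(Q),np.sort(Q[:,1]).round(3)[[0,len(Q)//2,-1]] if len(Q) else '')
E
```

```text
side 126
0.03 27 [-0.101 -0.084 -0.061]
0.04 18 [-0.094 -0.088 -0.075]
0.05 5 [-0.078 -0.074 -0.07 ]
0.06 6 [-0.07  -0.066 -0.062]
0.07 4 [-0.065 -0.061 -0.059]
0.08 0 
0.09 12 [-0.054 -0.042 -0.037]
0.1 48 [-0.062 -0.046 -0.038]
0.11 6 [-0.052 -0.05  -0.046]
top 289
0.03 87 [-0.121 -0.088 -0.076]
0.04 46 [-0.095 -0.087 -0.077]
0.05 7 [-0.082 -0.077 -0.072]
0.06 10 [-0.077 -0.072 -0.069]
0.07 10 [-0.07  -0.067 -0.064]
0.08 3 [-0.067 -0.064 -0.064]
0.09 4 [-0.058 -0.054 -0.052]
0.1 109 [-0.061 -0.049 -0.038]
0.11 13 [-0.056 -0.05  -0.045]
```

The lever is hard over: tip at y≈-0.046, with 26 N at the stop. Next I press the right cover.

{"method": "arm_command", "body": {
  "plan": [
    [[6, 5, -2, 0, 0, -30], [12, 10, -5, 0, 0, -60], [18.6, 15.5, -7, 0, 0, -88.6], [18.6, 15.5, -7, 0, 0, -88.6], [18.6, 15.5, -7, 0, 0, -88.6], [18.6, 15.5, -7, 0, 0, -88.6], [18.6, 15.5, -7, 0, 0, -88.6], [18.6, 15.5, -7, 0, 0, -88.6], [18.6, 15.5, -8, 0, 0, -88.6], [18.6, 15.5, -10, 0, 0, -88.6], [18.6, 15.5, -10.5, 0, 0, -88.6], [18.6, 15.5, -10.5, 0, 0, -88.6]]
  ]
}}

```text
time_s: 8.57
tool_pos: [0.6467, -0.0594, 0.1204]
ee_rot: [[1.0, 0.027, -0.002], [0.027, -1.0, 0.001], [-0.002, -0.001, -1.0]]
wrist_force: [0.4, 0.7, 0.2]
finger_gap: 0.0002
grip_force: 0.0
```

{"method": "arm_command", "body": {
  "plan": [
    [[0, 0, -0.4, 0, 0, 0], [0, 0, -0.8, 0, 0, 0], [0, 0, -1.2, 0, 0, 0], [0, 0, -1.5, 0, 0, 0], [0, 0, -1.8, 0, 0, 0], [0, 0, -1.8, 0, 0, 0]]
  ]
}}

```text
time_s: 9.32
tool_pos: [0.6471, -0.0601, 0.103]
ee_rot: [[1.0, 0.026, -0.0], [0.026, -1.0, 0.0], [-0.0, -0.0, -1.0]]
wrist_force: [0.2, 0.1, -0.2]
finger_gap: 0.0007
grip_force: 0.0
```

```bash
cat >> h.py <<'E'
def coverprof(o,ang,cams=('side','top')):
    """z profile along a unit's x for bright cover pixels"""
    ax=np.array([np.cos(ang),np.sin(ang)]); ay=np.array([-ax[1],ax[0]])
    for n in cams:
        d=snap(n); W=cloud(d); q=W[...,:2]-np.array(o); a=q@ax; b=q@ay
        m=(abs(b)<.02)&(abs(a)<.09)&(W[...,2]>.03)&(W[...,2]<.2)&(d['img'].min(-1)>120)
        print(n,[(int(x*1000),len(W[...,2][m&(abs(a-x)<.005)]),round(float(np.median(W[...,2][m&(abs(a-x)<.005)])),4)) for x in np.arange(-.08,.08,.01) if (m&(abs(a-x)<.005)).sum()>3])
UL=((.6207,.1167),np.deg2rad(-83.73)); UR=((.6494,-.1134),np.deg2rad(91.45))
E
python3 -c "
from h import *
coverprof(*UR)"
```

```text
side []
top [(-70, 18, 0.117), (-60, 29, 0.1163), (-50, 32, 0.1166), (-40, 11, 0.1158)]
```

```bash
python3 - <<'E'
from h import *
o=observe(); print(o['tool_pos'])
d=snap('side'); w=snap('wrist')
p=proj(d,o['tool_pos']); print(p); u,v=p.astype(int)
a=cv2.resize(d['img'][v-40:v+40,u-40:u+40],(400,400),interpolation=cv2.INTER_CUBIC)
cv2.imwrite('pics/p1.png',np.hstack([a,cv2.resize(w['img'],(400,300))[:, :] if 0 else cv2.resize(w['img'],(533,400))[:,66:466]]))
print(w['mtx'],w['T_tool_cam'])
E
```

```text
[ 0.6472147  -0.06013744  0.1033396 ]
[271.6242562  174.99617708]
[[325.1922621    0.         278.83131082]
 [  0.         325.1922621  205.29911444]
 [  0.           0.           1.        ]] [[-5.44016260e-05 -9.66749586e-01 -2.55724919e-01  6.46852896e-02]
 [ 9.99999964e-01 -1.19460449e-04  2.38876662e-04  7.81403329e-04]
 [-2.61482928e-04 -2.55724897e-01  9.66749558e-01 -1.76187034e-01]
 [ 0.00000000e+00  0.00000000e+00  0.00000000e+00  1.00000000e+00]]
```

View pics/p1.png

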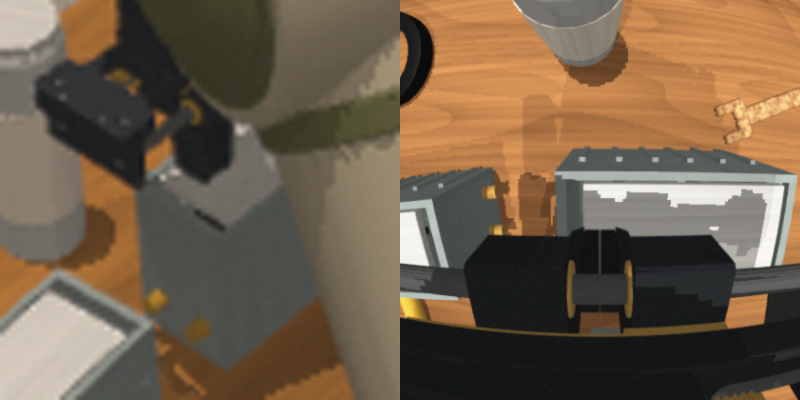

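The fingertip, at about (215,180) in the left half, is only just at the cover surface, so the real tips sit above the stated TCP. I feel downwards.

{"method": "arm_command", "body": {
  "plan": [
    [[0, 0, -0.2, 0, 0, 0], [0, 0, -0.4, 0, 0, 0], [0, 0, -0.4, 0, 0, 0]]
  ]
}}

```text
time_s: 9.9
tool_pos: [0.647, -0.0601, 0.099]
ee_rot: [[1.0, 0.026, -0.0], [0.026, -1.0, 0.0], [-0.0, -0.0, -1.0]]
wrist_force: [-0.4, 0.2, 0.6]
finger_gap: 0.0008
grip_force: 0.0
```

{"method": "arm_command", "body": {
  "plan": [
    [[0, 0, -0.2, 0, 0, 0], [0, 0, -0.4, 0, 0, 0], [0, 0, -0.4, 0, 0, 0]]
  ]
}}

```text
time_s: 10.28
tool_pos: [0.6471, -0.0601, 0.095]
ee_rot: [[1.0, 0.026, -0.0], [0.026, -1.0, 0.0], [-0.0, -0.0, -1.0]]
wrist_force: [0.1, 0.4, 0.8]
finger_gap: 0.0003
grip_force: 0.0
```

{"method": "arm_command", "body": {
  "plan": [
    [[0, 0, -0.2, 0, 0, 0], [0, 0, -0.4, 0, 0, 0], [0, 0, -0.4, 0, 0, 0]]
  ]
}}

```text
time_s: 10.65
tool_pos: [0.6471, -0.0601, 0.091]
ee_rot: [[1.0, 0.026, -0.0], [0.026, -1.0, 0.0], [-0.0, -0.0, -1.0]]
wrist_force: [0.5, -0.1, 0.2]
finger_gap: 0.0007
grip_force: 0.0
```

```bash
python3 -c "
from h import *
coverprof(*UR)"
```

```text
side []
top [(-70, 29, 0.1156), (-60, 24, 0.116), (-50, 29, 0.1163), (-40, 6, 0.1163)]
```

```bash
python3 - <<'E'
from h import *
o=observe(); print(o['tool_pos'])
d=snap('side'); W=cloud(d); I=d['img'].max(-1)
m=(I<45)&(abs(W[...,0]-.647)<.05)&(abs(W[...,1]+.06)<.05)&(W[...,2]>.08)&(W[...,2]<.2)
P=W[m]
for z in np.arange(.085,.2,.006):
    Q=P[abs(P[:,2]-z)<.003]; 
    if len(Q): print(z.round(3),len(Q),Q.min(0).round(3),Q.max(0).round(3))
m=(abs(W[...,0]-.65)<.03)&(W[...,1]>-.12)&(W[...,1]<-.02)&(W[...,2]>.1)&(W[...,2]<.118)
for y in np.arange(-.12,-.02,.01):
    Q=W[m&(abs(W[...,1]-y)<.005)]; 
    if len(Q): print(y.round(3),len(Q),np.median(Q[:,2]).round(4))
u,v=proj(d,o['tool_pos']).astype(int)
cv2.imwrite('pics/p2.png',cv2.resize(d['img'][v-40:v+30,u-35:u+35],(600,600),interpolation=cv2.INTER_CUBIC))
E
```

```text
[ 0.64717258 -0.0601093   0.09125318]
0.127 6 [ 0.637 -0.07   0.124] [ 0.641 -0.052  0.129]
0.133 14 [ 0.636 -0.071  0.131] [ 0.646 -0.045  0.136]
0.139 15 [ 0.635 -0.072  0.137] [ 0.649 -0.044  0.142]
0.145 16 [ 0.636 -0.069  0.142] [ 0.654 -0.043  0.148]
0.151 17 [ 0.636 -0.074  0.148] [ 0.653 -0.045  0.154]
0.157 15 [ 0.636 -0.075  0.154] [ 0.653 -0.043  0.16 ]
0.163 8 [ 0.636 -0.074  0.16 ] [ 0.645 -0.042  0.165]
0.169 2 [ 0.636 -0.047  0.167] [ 0.637 -0.041  0.171]
0.175 1 [ 0.64  -0.042  0.172] [ 0.64  -0.042  0.172]
0.187 1 [ 0.645 -0.031  0.188] [ 0.645 -0.031  0.188]
0.193 15 [ 0.612 -0.052  0.19 ] [ 0.663 -0.029  0.195]
0.199 9 [ 0.612 -0.046  0.197] [ 0.64  -0.015  0.2  ]
-0.12 1 0.1102
-0.11 11 0.1153
-0.1 24 0.1152
-0.09 21 0.1154
-0.08 20 0.1166
-0.07 15 0.1159
-0.06 26 0.1156
-0.05 37 0.1135
-0.04 72 0.113
-0.03 4 0.1093
```

View pics/p2.png

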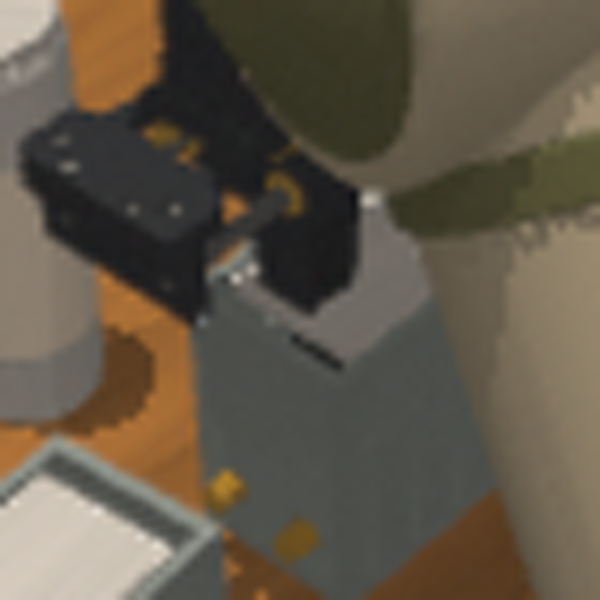

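The fingertips show at z≈0.124 while the reading says 0.091, so true tip height is the reading plus about 3 cm. I keep pressing until it tips.

{"method": "arm_command", "body": {
  "plan": [
    [[0, 0, -0.4, 0, 0, 0], [0, 0, -0.8, 0, 0, 0], [0, 0, -0.8, 0, 0, 0]]
  ]
}}

```text
time_s: 11.18
tool_pos: [0.6469, -0.0601, 0.0827]
ee_rot: [[1.0, 0.026, -0.001], [0.026, -1.0, 0.0], [-0.001, -0.0, -1.0]]
wrist_force: [-0.6, -0.4, 0.1]
finger_gap: 0.0002
grip_force: 0.0
```

{"method": "arm_command", "body": {
  "plan": [
    [[0, 0, -0.3, 0, 0, 0], [0, 0, -0.6, 0, 0, 0], [0, 0, -0.6, 0, 0, 0]]
  ]
}}

```text
time_s: 11.55
tool_pos: [0.647, -0.0601, 0.0769]
ee_rot: [[1.0, 0.026, -0.001], [0.026, -1.0, 0.0], [-0.001, -0.0, -1.0]]
wrist_force: [0.8, -0.1, -0.2]
finger_gap: 0.0007
grip_force: 0.0
```

```bash
python3 -c "
from h import *
print(pinch_z)
coverprof(*UR)"
```

```text
0.0187
side []
top [(-70, 32, 0.1161), (-60, 38, 0.1094), (-50, 13, 0.1085)]
```

```bash
python3 - <<'E'
from h import *
o,a=UR; ax=np.array([np.cos(a),np.sin(a)]); ay=np.array([-ax[1],ax[0]])
for n in('top','side'):
    d=snap(n);W=cloud(d); q=W[...,:2]-np.array(o);A=q@ax;B=q@ay
    for x in np.arange(-.08,.085,.01):
        m=(abs(A-x)<.005)&(abs(B)<.045)&(W[...,2]>.05)
        if m.sum()>3:
            print(n,round(x*1000),m.sum(),[ (round(b*1000),round(float(np.median(W[...,2][m&(abs(B-b)<.0075)])),3),int(np.median(d['img'].max(-1)[m&(abs(B-b)<.0075)]))) for b in np.arange(-.03,.031,.015) if (m&(abs(B-b)<.0075)).sum()>1])
    I=d['img'].copy(); c=proj(d,[*o,.116]).astype(int); cv2.imwrite(f'pics/q_{n}.png',I)
    if n=='top':T=cv2.resize(I[c[1]-40:c[1]+40,c[0]-40:c[0]+40],(400,400),interpolation=cv2.INTER_CUBIC)
    else: S=cv2.resize(I[c[1]-40:c[1]+40,c[0]-40:c[0]+40],(400,400),interpolation=cv2.INTER_CUBIC)
cv2.imwrite('pics/q.png',np.hstack([T,S]))
E
```

```text
top -70 101 [(-30, 0.117, 144), (-15, 0.117, 144), (0, 0.115, 145), (15, 0.116, 146), (30, 0.111, 133)]
top -60 150 [(-30, 0.115, 124), (-15, 0.113, 122), (0, 0.111, 129), (15, 0.108, 146), (30, 0.107, 89)]
top -50 95 [(15, 0.106, 127), (30, 0.099, 76)]
top -40 140 [(-15, 0.214, 123), (0, 0.215, 59), (15, 0.215, 78), (30, 0.116, 78)]
top -30 182 [(0, 0.214, 54), (15, 0.215, 54), (30, 0.187, 73)]
top -20 46 [(0, 0.375, 131), (15, 0.215, 33), (30, 0.213, 31)]
top -10 134 [(-30, 0.124, 139), (-15, 0.389, 146), (0, 0.397, 131), (15, 0.387, 78), (30, 0.381, 79)]
top 0 239 [(-30, 0.122, 162), (-15, 0.391, 149), (0, 0.401, 165), (15, 0.404, 167), (30, 0.396, 83)]
top 10 236 [(-30, 0.382, 137), (-15, 0.391, 146), (0, 0.398, 154), (15, 0.405, 167), (30, 0.409, 168)]
top 20 287 [(-30, 0.384, 140), (-15, 0.394, 157), (0, 0.399, 168), (15, 0.4, 173), (30, 0.396, 147)]
top 30 317 [(-30, 0.386, 141), (-15, 0.395, 159), (0, 0.4, 169), (15, 0.4, 180), (30, 0.394, 160)]
top 40 348 [(-30, 0.387, 147), (-15, 0.397, 162), (0, 0.4, 171), (15, 0.399, 180), (30, 0.39, 156)]
top 50 390 [(-30, 0.39, 149), (-
[... 269 characters left out ...]
top 80 397 [(-30, 0.395, 161), (-15, 0.4, 170), (0, 0.399, 181), (15, 0.394, 161), (30, 0.372, 122)]
side 0 6 [(0, 0.4, 177)]
side 10 18 [(-15, 0.116, 90), (0, 0.117, 115)]
side 20 40 [(0, 0.115, 115), (15, 0.113, 115), (30, 0.065, 79)]
side 30 55 [(0, 0.11, 111), (15, 0.109, 115), (30, 0.086, 79)]
side 40 74 [(15, 0.11, 85), (30, 0.096, 79)]
side 50 89 [(-30, 0.1, 79), (0, 0.099, 74), (15, 0.114, 35), (30, 0.092, 78)]
side 60 72 [(-30, 0.101, 79), (0, 0.107, 62), (15, 0.125, 31), (30, 0.103, 78)]
side 70 147 [(-30, 0.096, 73), (-15, 0.115, 81), (0, 0.128, 33), (15, 0.137, 32), (30, 0.112, 77)]
side 80 314 [(-30, 0.072, 81), (-15, 0.088, 78), (0, 0.088, 79), (15, 0.099, 78), (30, 0.107, 78)]
```

View pics/q.png

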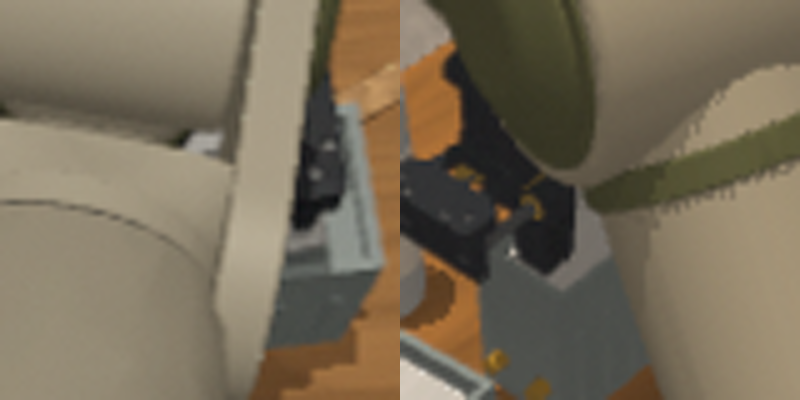

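The cover is tipping: near the press end it is down to 0.109, and at x=-10 it is up to 0.124. A little more, then retreat upwards.

{"method": "arm_command", "body": {
  "plan": [
    [[0, 0, -0.2, 0, 0, 0], [0, 0, -0.5, 0, 0, 0], [0, 0, -0.7, 0, 0, 0], [0, 0, -0.7, 0, 0, 0]]
  ]
}}

```text
time_s: 12.25
tool_pos: [0.6475, -0.0601, 0.0719]
ee_rot: [[1.0, 0.026, 0.002], [0.026, -1.0, -0.001], [0.002, 0.001, -1.0]]
wrist_force: [-3.2, 0.1, 10.6]
finger_gap: 0.0001
grip_force: 5.3
```

{"method": "arm_command", "body": {
  "plan": [
    [[0, 0, 5, 0, 0, 0], [0, 0, 9, 0, 0, 0], [-4, 6, 13, 0, 0, 0], [-8, 14, 13, 0, 0, 0], [-8, 14, 13, 0, 0, 0]]
  ]
}}

```text
time_s: 12.88
tool_pos: [0.5659, 0.0817, 0.2008]
ee_rot: [[1.0, 0.027, 0.001], [0.027, -1.0, 0.0], [0.001, -0.0, -1.0]]
wrist_force: [-0.4, 0.4, 0.4]
finger_gap: 0.0007
grip_force: 0.0
```

```bash
python3 - <<'E'
from h import *
coverprof(*UR)
E
```

```text
side [(9, 6, 0.1163), (19, 23, 0.1127), (29, 37, 0.1087), (39, 42, 0.1041), (49, 38, 0.1005), (59, 11, 0.0985), (69, 12, 0.1158)]
top [(-70, 35, 0.1158), (-60, 93, 0.1088), (-50, 41, 0.1086), (-40, 90, 0.1375), (-30, 96, 0.135), (-20, 104, 0.131), (-10, 96, 0.126), (0, 99, 0.122), (9, 96, 0.1177), (19, 98, 0.1132), (29, 92, 0.1088), (39, 91, 0.1049), (49, 93, 0.1009), (59, 88, 0.0961), (69, 72, 0.0947)]
```

The right cover stays tipped at 0.42 rad with its end up at z≈0.138. The left cover is next.

{"method": "arm_command", "body": {
  "plan": [
    [[6, -1.6, 0, 0, 0, 4.7], [6, -1.6, -5, 0, 0, 4.7], [6, -1.6, -9, 0, 0, 4.7], [6, -1.6, -10.5, 0, 0, 4.7], [6, -1.6, -11, 0, 0, 4.7], [6, -1.6, -11.5, 0, 0, 4.7], [6, -1.6, -12, 0, 0, 4.7], [6, -1.6, -12.4, 0, 0, 4.7], [6, -1.6, -12.9, 0, 0, 4.7], [6, -1.6, -12.9, 0, 0, 4.7]]
  ]
}}

```text
time_s: 14.22
tool_pos: [0.6275, 0.0639, 0.0721]
ee_rot: [[0.994, 0.108, 0.001], [0.108, -0.994, -0.0], [0.001, 0.0, -1.0]]
wrist_force: [-1.0, 0.3, 5.6]
finger_gap: 0.0003
grip_force: 2.7
```

{"method": "arm_command", "body": {
  "plan": [
    [[0, 0, 5, 0, 0, 0], [0, 0, 9, 0, 0, 0], [-4, -6, 13, 0, 0, 0], [-8, -14, 13, 0, 0, 0], [-8, -14, 13, 0, 0, 0]]
  ],
  "fingers": 0
}}

```text
time_s: 14.85
tool_pos: [0.5461, -0.0778, 0.2018]
ee_rot: [[0.994, 0.107, 0.001], [0.107, -0.994, -0.001], [0.001, 0.001, -1.0]]
wrist_force: [-0.6, -0.7, -0.1]
finger_gap: 0.0482
grip_force: 0.0
```

```bash
python3 - <<'E'
from h import *
coverprof(*UL)
coverprof(*UR)
o=observe(); print(o['tool_pos'],o['finger_gap'])
E
```

```text
side [(-70, 12, 0.1158), (-60, 26, 0.1101), (-50, 30, 0.1088), (-40, 48, 0.1378), (-30, 33, 0.1353), (-20, 35, 0.1304), (-10, 30, 0.1257), (0, 30, 0.1219), (9, 30, 0.1182), (19, 30, 0.113), (29, 26, 0.1091), (39, 33, 0.1047), (49, 29, 0.1008), (59, 22, 0.0964), (69, 19, 0.0928)]
top [(-70, 46, 0.1161), (-60, 95, 0.1089), (-50, 61, 0.1088), (-40, 97, 0.1383), (-30, 101, 0.1341), (-20, 99, 0.1305), (-10, 97, 0.1261), (0, 98, 0.1218), (9, 95, 0.1174), (19, 95, 0.1133), (29, 91, 0.109), (39, 89, 0.1047), (49, 90, 0.1004), (59, 91, 0.0963), (69, 79, 0.0945)]
side [(-20, 13, 0.1288), (-10, 39, 0.1262), (0, 45, 0.1213), (9, 35, 0.1166), (19, 40, 0.1134), (29, 43, 0.1094), (39, 38, 0.1048), (49, 43, 0.1002), (59, 9, 0.0985), (69, 13, 0.1164)]
top []
[ 0.54714729 -0.07638206  0.20138974] 0.0643675020589686
```

{"method": "arm_command", "body": {
  "plan": [
    [[5, -3.5, 0, 0, 0, 40], [10.4, -7.2, 0, 0, 0, 85.3], [10.4, -7.2, 0, 0, 0, 85.3], [10.4, -7.2, 0, 0, 0, 85.3], [10.4, -7.2, 0, 0, 0, 85.3], [10.4, -7.2, 0, 0, 0, 85.3], [10.4, -7.2, -2, 0, 0, 85.3], [10.4, -7.2, -4.2, 0, 0, 85.3], [10.4, -7.2, -4.2, 0, 0, 85.3], [10.4, -7.2, -4.2, 0, 0, 85.3]]
  ],
  "fingers": 0
}}

```text
time_s: 16.3
tool_pos: [0.6519, -0.1475, 0.16]
ee_rot: [[-0.023, 1.0, 0.001], [1.0, 0.023, -0.0], [-0.0, 0.001, -1.0]]
wrist_force: [0.2, -0.4, 0.6]
finger_gap: 0.088
grip_force: 0.0
```

```bash
python3 - <<'E'
from h import *
o=observe(); t=o['tool_pos']; print(t,o['finger_gap'],o['ee_rot'][:,1])
for n in('side','top'):
    d=snap(n); W=cloud(d); I=d['img'].max(-1)
    m=(I<60)&(abs(W[...,0]-t[0])<.075)&(abs(W[...,1]-t[1])<.02)&(W[...,2]>.12)&(W[...,2]<.3)
    P=W[m]
    for z in np.arange(.12,.25,.008):
        Q=P[abs(P[:,2]-z)<.004]
        if len(Q): print(n,z.round(3),len(Q),Q.min(0).round(3),Q.max(0).round(3))
w=snap('wrist'); cv2.imwrite('pics/w1.png',w['img']); pickle.dump(w,open('w1.pkl','wb'))
z=w['z_map']; print(z.min(),z.max())
E
```

```text
[ 0.65187488 -0.14745505  0.15999562] 0.08801100701720874 [0.99972398 0.02346739 0.00111398]
side 0.192 6 [ 0.696 -0.155  0.192] [ 0.706 -0.137  0.196]
side 0.2 12 [ 0.694 -0.147  0.196] [ 0.704 -0.136  0.204]
side 0.208 12 [ 0.694 -0.149  0.205] [ 0.708 -0.135  0.211]
side 0.216 12 [ 0.695 -0.143  0.212] [ 0.707 -0.135  0.22 ]
side 0.224 9 [ 0.698 -0.14   0.22 ] [ 0.707 -0.134  0.227]
side 0.232 4 [ 0.7   -0.138  0.228] [ 0.707 -0.135  0.235]
side 0.24 5 [ 0.703 -0.137  0.237] [ 0.711 -0.135  0.243]
side 0.248 1 [ 0.713 -0.139  0.244] [ 0.713 -0.139  0.244]
0.0 1.1782192
```

View pics/w1.png

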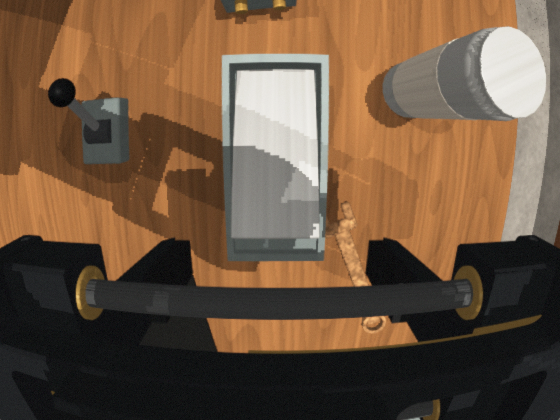

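The open fingertips sit at z≈0.191 against a reading of 0.160, so the offset is a steady +31 mm. The wrist view shows the cover centred between the fingers. I lower and grip.

{"method": "arm_command", "body": {
  "plan": [
    [[-0.15, -0.25, -3, 0, 0, 0], [-0.15, -0.25, -5, 0, 0, 0], [-0.15, -0.25, -7.1, 0, 0, 0], [-0.15, -0.25, -7.1, 0, 0, 0], [-0.15, -0.25, -7.1, 0, 0, 0]]
  ]
}}

```text
time_s: 17.08
tool_pos: [0.6502, -0.1508, 0.0896]
ee_rot: [[-0.025, 1.0, 0.002], [1.0, 0.025, -0.001], [-0.001, 0.002, -1.0]]
wrist_force: [0.4, -0.2, -0.0]
finger_gap: 0.0879
grip_force: 0.0
```

{"method": "arm_command", "body": {
  "plan": [
    [[0, 0, 0, 0, 0, 0], [0, 0, 0, 0, 0, 0], [0, 0, 0, 0, 0, 0], [0, 0, 0, 0, 0, 0], [0, 0, 0, 0, 0, 0], [0, 0, 0, 0, 0, 0], [0, 0, 0, 0, 0, 0], [0, 0, 0, 0, 0, 0]]
  ],
  "fingers": 1,
  "grip_force": 45
}}

```text
time_s: 18.08
tool_pos: [0.6498, -0.1507, 0.0883]
ee_rot: [[-0.026, 1.0, 0.0], [1.0, 0.026, -0.0], [-0.0, 0.0, -1.0]]
wrist_force: [1.0, 0.3, 0.7]
finger_gap: 0.0571
grip_force: 45.0
```

{"method": "arm_command", "body": {
  "plan": [
    [[0, 0, 0.7, 0, 0, 0], [0, 0, 1.5, 0, 0, 0], [0, 0, 2.5, 0, 0, 0], [0, 0, 3.5, 0, 0, 0], [0, 0, 5, 0, 0, 0], [0, 0, 7, 0, 0, 0], [0, 0, 9, 0, 0, 0], [0, 0, 11, 0, 0, 0], [0, 0, 13, 0, 0, 0], [0, 0, 15, 0, 0, 0], [0, 0, 16, 0, 0, 0], [0, 0, 16, 0, 0, 0]]
  ]
}}

```text
time_s: 19.58
tool_pos: [0.6498, -0.1506, 0.2489]
ee_rot: [[-0.026, 1.0, 0.001], [1.0, 0.026, -0.0], [-0.001, 0.001, -1.0]]
wrist_force: [-0.8, -0.2, -2.8]
finger_gap: 0.0572
grip_force: 45.0
```

```bash
python3 - <<'E'
from h import *
o=observe(); print(o['tool_pos'],o['wrist_force'],o['wrist_torque'])
for n in('side','top'):
    d=snap(n); W=cloud(d); 
    m=(d['img'].min(-1)>90)&(d['img'].max(-1).astype(int)-d['img'].min(-1)<22)&(abs(W[...,0]-.65)<.045)&(abs(W[...,1]+.13)<.1)&(W[...,2]>.125)&(W[...,2]<.32)
    for y in np.arange(-.2,0,.01):
        k=m&(abs(W[...,1]-y)<.005)
        if k.sum()>2: print(n,y.round(2),k.sum(),np.percentile(W[...,2][k],[5,50,95]).round(3))
E
```

```text
[ 0.6497546  -0.15064016  0.24892826] [-0.83246549 -0.23715381 -2.78247231] [-0.10943566 -0.0823124   0.02370615]
side -0.12 4 [0.278 0.282 0.285]
side -0.11 22 [0.275 0.28  0.283]
side -0.1 42 [0.271 0.275 0.28 ]
side -0.09 29 [0.268 0.27  0.274]
side -0.08 12 [0.261 0.266 0.27 ]
side -0.07 6 [0.257 0.261 0.264]
side -0.06 7 [0.254 0.256 0.26 ]
side -0.05 7 [0.248 0.249 0.254]
side -0.04 4 [0.249 0.25  0.253]
top -0.08 53 [0.263 0.265 0.268]
top -0.07 174 [0.259 0.262 0.265]
top -0.06 184 [0.254 0.258 0.261]
top -0.05 180 [0.25  0.253 0.256]
top -0.04 41 [0.249 0.251 0.253]
```

The cover is held at its tilt of about 0.43 rad. I carry it over the mat, level it and hover.

{"method": "arm_command", "body": {
  "plan": [
    [[-3, -3, 0, 3, 0, 0], [-6, -7, 0, 6, 0, 0], [-10, -11, 0, 10, 0, 0], [-14, -15, 0, 14, 0, 0], [-18, -20, 0, 18, 0, 0], [-21, -23, 0, 22, 0, 0], [-22.5, -25, -3, 24.6, 0, 0], [-22.5, -25, -7, 24.6, 0, 0], [-22.5, -25, -11, 24.6, 0, 0], [-22.5, -25, -15, 24.6, 0, 0], [-22.5, -25, -17, 24.6, 0, 0], [-22.5, -25, -17, 24.6, 0, 0]]
  ]
}}

```text
time_s: 21.18
tool_pos: [0.4242, -0.3998, 0.0766]
ee_rot: [[-0.025, 1.0, -0.002], [0.908, 0.023, 0.419], [0.419, 0.009, -0.908]]
wrist_force: [-0.2, 0.3, -1.6]
finger_gap: 0.057
grip_force: 45.0
```

```bash
cat >> h.py <<'E'
def bright(x0,x1,y0,y1,z0,z1,cams=('side','top'),step=.015,ax=1):
    for n in cams:
        d=snap(n); W=cloud(d); I=d['img'].astype(int)
        m=(I.min(-1)>80)&(I.max(-1)-I.min(-1)<25)&(W[...,0]>x0)&(W[...,0]<x1)&(W[...,1]>y0)&(W[...,1]<y1)&(W[...,2]>z0)&(W[...,2]<z1)
        if m.sum()<20: print(n,'few'); continue
        P=W[m]; r=cv2.minAreaRect((P[:,:2]*1000).astype(np.float32)); print(n,m.sum(),np.round(r[0],1),np.round(r[1],1),round(r[2],1))
        for y in np.arange(P[:,ax].min(),P[:,ax].max(),step):
            Q=P[abs(P[:,ax]-y)<step/2]
            if len(Q)>3: print('  ',y.round(3),len(Q),np.percentile(Q[:,2],[5,50,95]).round(3),np.percentile(Q[:,1-ax],[3,97]).round(3))
E
python3 -c "
from h import *
print(observe()['tool_pos'],observe()['wrist_force'])
bright(.36,.50,-.47,-.27,.03,.16)"
```

```text
[ 0.42416492 -0.39984896  0.07658035] [-0.20142674  0.29341907 -1.64808607]
side few
top few
```

```bash
python3 - <<'E'
from h import *
S=[]
for n in('side','top'):
    d=snap(n); I=d['img']; p=proj(d,[.424,-.37,.1]).astype(int); print(n,p)
    S.append(cv2.resize(I[max(p[1]-70,0):p[1]+70,max(p[0]-70,0):p[0]+70],(400,400)))
S=np.hstack(S); cv2.imwrite('pics/m1.png',S)
w=snap('wrist'); cv2.imwrite('pics/m1w.png',w['img'])
cv2.imwrite('pics/m1all.png',np.vstack([S,cv2.resize(w['img'],(800,600))])[:,:][::1][:1000])
a=np.hstack([cv2.resize(S,(500,250))]); b=cv2.resize(w['img'],(467,350)); 
c=np.zeros((600,500,3),np.uint8); c[:250]=a; c[250:,:467]=b; cv2.imwrite('pics/m1c.png',c)
E
```

```text
side [393 158]
top [471 242]
```

View pics/m1c.png

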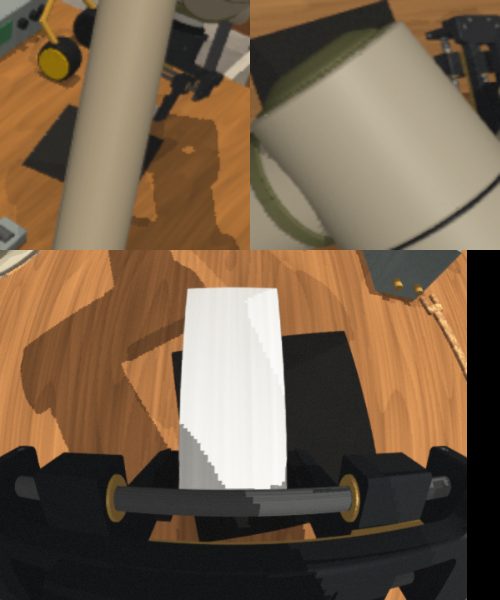

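The wrist view shows the cover (white, 180–285 × 290–485) hovering over the robot side of the mat. I measure it with the wrist depth map.

```bash
cat >> h.py <<'E'
def wcloud():
    o=observe(); w=snap('wrist'); V,U=np.mgrid[0:420,0:560]; K=w['mtx']
    dx=(U-K[0,2])/K[0,0]; dy=(V-K[1,2])/K[1,1]; r=np.hypot(dx,dy); z=w['z_map']
    s=np.where(r<1e-6,1,np.tan(np.minimum(r,1.5))/np.maximum(r,1e-6))
    P=np.stack([dx*s*z,dy*s*z,z,np.ones_like(z)],-1)@w['T_tool_cam'].T
    W=P[...,:3]@o['ee_rot'].T+o['tool_pos']; W[(z==0)|(r>1.4)]=np.nan
    return w['img'],W,P[...,:3]
E
python3 - <<'E'
from h import *
I,W,P=wcloud()
J=I.astype(int)
f=lambda u,v:(int((u)*560/467),int((v-250)*420/350))
for name,(u,v) in dict(bench=(50,420),bench2=(420,420),mat=(330,400),matedge=(345,332),c1=(232,300),c2=(232,380),c3=(232,470),corner1=(190,293),corner2=(273,293)).items():
    a,b=f(u,v); print(name,W[b,a].round(4),P[b,a].round(4))
m=(J.min(-1)>80)&(J.max(-1)-J.min(-1)<25)&(abs(W[...,0]-.424)<.05)&(W[...,1]<-.2)
Q=W[m];Q=Q[~np.isnan(Q[:,0])]
c=Q.mean(0); u,s,vt=np.linalg.svd(Q-c,full_matrices=False); print(len(Q),c,vt[2],Q.min(0),Q.max(0))
E
```

```text
bench [ 2.092e-01 -3.742e-01 -1.000e-04] [-0.0028 -0.2159  0.0831]
bench2 [ 0.6496 -0.3629 -0.    ] [-0.0042  0.2246  0.0881]
mat [ 0.5255 -0.3455  0.0034] [0.0164 0.101  0.092 ]
matedge [ 5.542e-01 -2.592e-01 -3.000e-04] [0.0926 0.1316 0.1313]
c1 [ 0.4212 -0.315   0.1245] [ 0.0971 -0.0011 -0.0056]
c2 [ 0.4225 -0.3681  0.1238] [ 0.0484 -0.0011 -0.0269]
c3 [ 0.4237 -0.4172  0.1229] [ 0.0034 -0.0011 -0.0465]
corner1 [ 0.3939 -0.3086  0.124 ] [ 0.1034 -0.0283 -0.0025]
corner2 [ 0.4471 -0.3075  0.1247] [ 0.1033  0.0249 -0.0026]
31991 [ 0.42443846 -0.37690633  0.12937184] [-0.68819134  0.09524227  0.71925071] [ 0.39239225 -0.42945881  0.11290628] [ 0.45918599 -0.30327094  0.19351437]
```

The wrist depth is consistent (bench at z=0). The cover top is at 0.124 and level, centred at (0.423, -0.367). I lower it by 8.8 cm.

{"method": "arm_command", "body": {
  "plan": [
    [[0, 0, -2.5, 0, 0, 0], [0, 0, -5, 0, 0, 0], [0, 0, -7, 0, 0, 0], [0, 0, -8, 0, 0, 0], [0, 0, -8.5, 0, 0, 0], [0, 0, -8.7, 0, 0, 0], [0, 0, -8.7, 0, 0, 0]]
  ]
}}

```text
time_s: 22.35
tool_pos: [0.4248, -0.4008, -0.0083]
ee_rot: [[-0.026, 1.0, 0.0], [0.909, 0.024, 0.416], [0.415, 0.011, -0.91]]
wrist_force: [0.0, -0.1, -1.3]
finger_gap: 0.0572
grip_force: 45.0
```

```bash
python3 - <<'E'
from h import *
I,W,P=wcloud()
for u,v in [(278,60),(278,156),(278,264)]: print(W[v,u].round(4))
print(observe()['wrist_force'],observe()['tool_pos'])
E
```

```text
[ 0.4211 -0.3153  0.0376]
[ 0.4224 -0.3684  0.0375]
[ 0.4236 -0.4171  0.0359]
[-0.43616407  0.0170617  -1.54298953] [ 0.42481653 -0.40080387 -0.0082709 ]
```

{"method": "arm_command", "body": {
  "plan": [
    [[0, 0, -0.1, 0, 0, 0], [0, 0, -0.15, 0, 0, 0], [0, 0, -0.15, 0, 0, 0]]
  ]
}}

```text
time_s: 22.78
tool_pos: [0.4247, -0.4009, -0.01]
ee_rot: [[-0.026, 1.0, 0.0], [0.909, 0.023, 0.416], [0.416, 0.011, -0.909]]
wrist_force: [-0.1, -1.8, -0.4]
finger_gap: 0.0572
grip_force: 45.0
```

{"method": "arm_command", "body": {
  "plan": [
    [[0, 0, 0, 0, 0, 0], [0, 0, 0, 0, 0, 0], [0, 0, 0, 0, 0, 0], [0, 0, 0, 0, 0, 0], [0, -1, 1.5, 0, 0, 0], [0, -2.5, 4.5, 0, 0, 0], [0, -4, 9, 0, 0, 0], [0, -4, 14, 0, 0, 0], [0, -4, 20, 0, 0, 0], [0, -4, 20, 0, 0, 0]]
  ],
  "fingers": 0.1
}}

```text
time_s: 24.02
tool_pos: [0.4254, -0.4418, 0.1942]
ee_rot: [[-0.028, 1.0, 0.004], [0.912, 0.024, 0.409], [0.409, 0.015, -0.913]]
wrist_force: [-0.1, 0.2, -0.7]
finger_gap: 0.0795
grip_force: 0.0
```

```bash
python3 - <<'E'
from h import *
I,W,P=wcloud(); J=I.astype(int)
m=(J.min(-1)>80)&(J.max(-1)-J.min(-1)<25)&(abs(W[...,0]-.424)<.06)&(abs(W[...,1]+.37)<.12)&(W[...,2]>.015)&(W[...,2]<.07)
Q=W[m]; print(len(Q),np.median(Q,0),Q.min(0),Q.max(0),observe()['tool_pos'],observe()['joint_positions'])
E
```

```text
5276 [ 0.42283609 -0.37106669  0.03448341] [ 0.39345212 -0.4299358   0.01501887] [ 0.45274712 -0.31825588  0.05441079] [ 0.4249056  -0.44099235  0.19127697] [-1.08815133  0.68226051  0.8805036   0.20966249  1.95246861 -1.07306944]
```

The cover is on the mat, centre z≈0.034. Now the left cover.

{"method": "arm_command", "body": {
  "plan": [
    [[2, 6, 2, -8, 0, 1], [4, 12, 3, -16, -0.5, 3], [6, 18, 3, -24.6, -1, 4.7], [8, 24, 3, -24.6, -1, 4.7], [10, 30, 3, -24.6, -1, 4.7], [12, 36, 3, -24.6, -1, 4.7], [14, 42, 3, -24.6, -1, 4.7], [16, 48, 3, -24.6, -1, 4.7], [18, 54, 3, -24.6, -1, 4.7], [19.2, 59.5, 3, -24.6, -1, 4.7], [19.2, 59.5, 0, -24.6, -1, 4.7], [19.2, 59.5, -3, -24.6, -1, 4.7]]
  ],
  "fingers": 0
}}

```text
time_s: 25.58
tool_pos: [0.6158, 0.1555, 0.1568]
ee_rot: [[-0.111, 0.994, -0.004], [0.994, 0.111, -0.001], [-0.0, -0.004, -1.0]]
wrist_force: [-0.3, -0.1, -0.5]
finger_gap: 0.0884
grip_force: 0.0
```

```bash
python3 - <<'E'
from h import *
coverprof(*UL,cams=('side',))
bright(.36,.52,-.47,-.27,.01,.1,step=.02)
o=observe();print(o['tool_pos'],o['ee_rot'][:,1:])
E
```

```text
side [(-30, 4, 0.1348), (-20, 4, 0.1308), (0, 5, 0.1211), (39, 4, 0.1031), (49, 21, 0.1008), (59, 11, 0.0975)]
side 345 [ 424.6 -374.3] [ 59.6 120. ] 0.9
   -0.435 21 [0.012 0.014 0.016] [0.399 0.451]
   -0.415 48 [0.016 0.019 0.024] [0.397 0.452]
   -0.395 50 [0.023 0.027 0.03 ] [0.396 0.45 ]
   -0.375 61 [0.025 0.034 0.037] [0.395 0.451]
   -0.355 60 [0.018 0.041 0.045] [0.395 0.452]
   -0.335 51 [0.045 0.049 0.053] [0.395 0.447]
   -0.315 54 [0.047 0.053 0.056] [0.395 0.448]
top 1312 [ 424.6 -374.7] [ 57.9 119.8] 1.6
   -0.434 94 [0.01  0.013 0.016] [0.399 0.453]
   -0.414 208 [0.014 0.019 0.024] [0.398 0.453]
   -0.394 211 [0.021 0.026 0.03 ] [0.398 0.452]
   -0.374 220 [0.029 0.034 0.038] [0.397 0.452]
   -0.354 218 [0.037 0.041 0.045] [0.397 0.451]
   -0.334 227 [0.043 0.048 0.052] [0.396 0.45 ]
[0.61554356 0.15431876 0.15734737] [[ 9.94017728e-01 -5.90260821e-03]
 [ 1.09057270e-01 -6.54156533e-04]
 [-5.93874246e-03 -9.99982365e-01]]
```

Good. I lower to the left cover and grip.

{"method": "arm_command", "body": {
  "plan": [
    [[0.1, -0.1, -3, 0, 0, 0], [0.1, -0.1, -5, 0, 0, 0], [0.1, -0.1, -6.8, 0, 0, 0], [0.1, -0.1, -6.8, 0, 0, 0], [0.1, -0.1, -6.8, 0, 0, 0]]
  ]
}}

```text
time_s: 26.35
tool_pos: [0.6183, 0.1533, 0.0931]
ee_rot: [[-0.109, 0.994, 0.002], [0.994, 0.109, -0.0], [-0.0, 0.002, -1.0]]
wrist_force: [-0.4, -0.5, -0.5]
finger_gap: 0.088
grip_force: 0.0
```

{"method": "arm_command", "body": {
  "plan": [
    [[0, 0, 0, 0, 0, 0], [0, 0, 0, 0, 0, 0], [0, 0, 0, 0, 0, 0], [0, 0, 0, 0, 0, 0], [0, 0, 0, 0, 0, 0], [0, 0, 0, 0, 0, 0], [0, 0, 0, 0, 0, 0], [0, 0, 0, 0, 0, 0]]
  ],
  "fingers": 1
}}

```text
time_s: 27.35
tool_pos: [0.6177, 0.1535, 0.0918]
ee_rot: [[-0.109, 0.994, -0.0], [0.994, 0.109, -0.0], [-0.0, -0.0, -1.0]]
wrist_force: [-0.7, 1.0, 0.9]
finger_gap: 0.0573
grip_force: 45.0
```

{"method": "arm_command", "body": {
  "plan": [
    [[0, 0, 0.7, 0, 0, 0], [0, 0, 1.5, 0, 0, 0], [0, 0, 2.5, 0, 0, 0], [0, 0, 3.5, 0, 0, 0], [0, 0, 5, 0, 0, 0], [0, 0, 7, 0, 0, 0], [0, 0, 9, 0, 0, 0], [0, 0, 11, 0, 0, 0], [0, 0, 13, 0, 0, 0], [0, 0, 15, 0, 0, 0], [0, 0, 16, 0, 0, 0], [0, 0, 16, 0, 0, 0]]
  ]
}}

```text
time_s: 28.85
tool_pos: [0.6178, 0.1534, 0.2524]
ee_rot: [[-0.109, 0.994, 0.001], [0.994, 0.109, -0.0], [-0.0, 0.001, -1.0]]
wrist_force: [-0.9, -0.3, -1.5]
finger_gap: 0.0569
grip_force: 45.0
```

```bash
python3 - <<'E'
from h import *
I,W,P=wcloud()
for u,v in [(278,60),(278,100),(278,156),(278,264)]: print(W[v,u].round(4), I[v,u])
print(observe()['wrist_force'],observe()['tool_pos'])
E
```

```text
[ 6.001e-01  2.986e-01 -5.000e-04] [ 83 138 204]
[0.606  0.2452 0.0008] [ 89 151 221]
[0.6129 0.1841 0.1164] [120 124 118]
[0.6161 0.1576 0.3002] [128 132 133]
[ 0.54076629 -0.13143207 -0.91194476] [0.61751167 0.1533715  0.25151105]
```

The cover is held. I carry it to the far half of the mat and level it.

{"method": "arm_command", "body": {
  "plan": [
    [[-1, -5, 0, -3, 0, 0], [-2, -11, 0, -6, 0, -1], [-3, -16.5, 0, -9, 0, -2], [-4, -22, 0, -12, -0.5, -3], [-5, -27.5, 0, -15, -0.5, -4], [-6, -33, 0, -18, -1, -4.8], [-7, -38.5, 0, -21, -1, -4.8], [-8, -44, 0, -24.6, -1, -4.8], [-9.1, -49.5, -2, -24.6, -1, -4.8], [-9.1, -49.5, -7, -24.6, -1, -4.8], [-9.1, -49.5, -12, -24.6, -1, -4.8], [-9.1, -49.5, -12, -24.6, -1, -4.8]]
  ]
}}

```text
time_s: 30.4
tool_pos: [0.5247, -0.3405, 0.1277]
ee_rot: [[-0.027, 1.0, -0.008], [0.911, 0.021, -0.412], [-0.411, -0.018, -0.911]]
wrist_force: [0.0, -0.4, -1.4]
finger_gap: 0.0576
grip_force: 45.0
```

```bash
python3 - <<'E'
from h import *
bright(.47,.6,-.48,-.26,.06,.2,step=.02)
print(observe()['wrist_force'],observe()['tool_pos'],observe()['ee_rot'])
E
```

```text
side few
top 961 [ 527.6 -397.9] [58.1 81.9] 0.9
   -0.439 137 [0.172 0.174 0.176] [0.501 0.555]
   -0.419 308 [0.171 0.174 0.176] [0.5   0.554]
   -0.399 295 [0.171 0.173 0.176] [0.5   0.554]
   -0.379 176 [0.168 0.173 0.176] [0.499 0.534]
   -0.359 45 [0.171 0.173 0.175] [0.499 0.516]
[ 1.52687062  0.24206271 -0.99243809] [ 0.52715229 -0.34186561  0.13297447] [[-2.42616572e-02  9.99705518e-01 -4.99687765e-04]
 [ 9.08476385e-01  2.18390216e-02 -4.17365205e-01]
 [-4.17231386e-01 -1.05799261e-02 -9.08738706e-01]]
```

{"method": "arm_command", "body": {
  "plan": [
    [[0, 0, -3, 0, 0, 0], [0, 0, -6, 0, 0, 0], [0, 0, -9, 0, 0, 0], [0, 0, -11, 0, 0, 0], [0, 0, -12.5, 0, 0, 0], [0, 0, -13.2, 0, 0, 0], [0, 0, -13.6, 0, 0, 0], [0, 0, -13.7, 0, 0, 0], [0, 0, -13.7, 0, 0, 0]]
  ]
}}

```text
time_s: 31.62
tool_pos: [0.5269, -0.3417, -0.0048]
ee_rot: [[-0.024, 1.0, -0.001], [0.909, 0.022, -0.417], [-0.417, -0.011, -0.909]]
wrist_force: [-0.2, 0.0, -1.2]
finger_gap: 0.0572
grip_force: 45.0
```

```bash
python3 - <<'E'
from h import *
bright(.47,.6,-.48,-.26,.015,.2,step=.03,cams=('top',))
print(observe()['wrist_force'],observe()['tool_pos'])
E
```

```text
top 878 [ 525.3 -381.9] [ 61.1 119. ] 5.9
   -0.441 161 [0.035 0.038 0.041] [0.501 0.555]
   -0.411 369 [0.035 0.038 0.041] [0.501 0.555]
   -0.381 301 [0.034 0.037 0.041] [0.5   0.553]
   -0.351 45 [0.033 0.037 0.04 ] [0.499 0.523]
[ 0.58283608  0.03972762 -0.5824679 ] [ 0.5268527  -0.34174607 -0.00480315]
```

{"method": "arm_command", "body": {
  "plan": [
    [[0, 0, -0.1, 0, 0, 0], [0, 0, -0.15, 0, 0, 0], [0, 0, -0.15, 0, 0, 0]]
  ]
}}

```text
time_s: 32.05
tool_pos: [0.5268, -0.3416, -0.0066]
ee_rot: [[-0.024, 1.0, -0.001], [0.909, 0.022, -0.417], [-0.417, -0.011, -0.909]]
wrist_force: [-0.3, 1.2, -0.0]
finger_gap: 0.0574
grip_force: 45.0
```

{"method": "arm_command", "body": {
  "plan": [
    [[0, 0, 0, 0, 0, 0], [0, 0, 0, 0, 0, 0], [0, 0, 0, 0, 0, 0], [0, 0, 0, 0, 0, 0], [0, 1, 1.5, 0, 0, 0], [0, 2.5, 4.5, 0, 0, 0], [0, 4, 9, 0, 0, 0], [0, 6, 14, 0, 0, 0], [0, 8, 19, 0, 0, 0], [0, 8, 19, 0, 0, 0]]
  ],
  "fingers": 0.18
}}

```text
time_s: 33.3
tool_pos: [0.5281, -0.2604, 0.1884]
ee_rot: [[-0.023, 1.0, 0.007], [0.907, 0.024, -0.42], [-0.42, -0.004, -0.907]]
wrist_force: [-0.9, 0.6, -0.8]
finger_gap: 0.0722
grip_force: 0.0
```

```bash
python3 - <<'E'
from h import *
bright(.36,.6,-.48,-.26,.01,.2,step=.05,cams=('top',),ax=0)
o=observe();print(o['tool_pos'])
# unit interiors
for n in('top','side'):
  d=snap(n); W=cloud(d)
  for nm,(c,a) in dict(L=UL,R=UR).items():
    ax=np.array([np.cos(a),np.sin(a)]); ay=np.array([-ax[1],ax[0]]); q=W[...,:2]-np.array(c);A=q@ax;B=q@ay
    m=(A>-.062)&(A<.07)&(abs(B)<.024)&(W[...,2]>.06)&(W[...,2]<.1)
    print(n,nm,[(round(x*1000),int((m&(abs(A-x)<.0025)).sum()),np.round(np.median(W[...,2][m&(abs(A-x)<.0025)]),3)) for x in np.arange(-.06,.07,.005) if (m&(abs(A-x)<.0025)).sum()>2])
    for s in(-.016,.038):
      k=m&(abs(A-s)<.012)&(W[...,2]>.075)&(W[...,2]<.092)
      if k.sum()>10: print('   slot',s,k.sum(),'A',np.percentile(A[k],[3,50,97]).round(4),'B',np.percentile(B[k],[3,97]).round(4),'xyz',W[k].mean(0).round(4))
E
```

```text
top 2446 [ 476.4 -373.5] [162.3 119.5] 1.0
   0.395 552 [0.014 0.035 0.052] [-0.43  -0.317]
   0.445 755 [0.014 0.034 0.052] [-0.429 -0.317]
   0.495 399 [0.025 0.039 0.053] [-0.422 -0.346]
   0.545 740 [0.024 0.038 0.052] [-0.423 -0.34 ]
[ 0.52712044 -0.2606964   0.18558163]
top L [(-50, 45, np.float64(0.081)), (-5, 3, np.float64(0.074))]
top R [(-15, 5, np.float64(0.084)), (-10, 9, np.float64(0.081)), (-5, 4, np.float64(0.072)), (0, 3, np.float64(0.074)), (10, 3, np.float64(0.078)), (15, 3, np.float64(0.072)), (35, 40, np.float64(0.084)), (40, 45, np.float64(0.084)), (45, 27, np.float64(0.077)), (50, 6, np.float64(0.072)), (55, 3, np.float64(0.08)), (60, 3, np.float64(0.082))]
   slot -0.016 12 A [-0.016  -0.0118 -0.0072] B [-0.0238 -0.0124] xyz [ 0.6676 -0.1248  0.0827]
   slot 0.038 102 A [0.0332 0.0389 0.0433] B [-0.0235  0.0205] xyz [ 0.6487 -0.0749  0.0834]
side L [(-25, 3, np.float64(0.067)), (-20, 3, np.float64(0.08)), (-15, 5, np.float64(0.073)), (-5, 9, np.float64(0.071)), (0, 4, np.float64(0.074)), (5, 4, np.float64(0.076)), (10, 3, np.float64(0.079)), (15, 5, np.float64(0.081)), (20, 4, np.float64(0.072)), (30, 5, np.float64(0.071)), (35, 4, np.float64(0.077)), (40, 3, np.float64(0.077)), (45, 5, np.float64(0.075)), (50, 3, np.float64(0.077)), (60, 8, np.float64(0.068))]
side R [(-55, 11, np.float64(0.086)), (-50, 58, np.float64(0.083)), (-45, 3, np.float64(0.064)), (-40, 3, np.float64(0.074)), (-20, 10, np.float64(0.083)), (-15, 22, np.float64(0.08)), (-10, 19, np.float64(0.079)), (-5, 5, np.float64(0.071)), (5, 3, np.float64(0.07)), (25, 4, np.float64(0.08)), (30, 6, np.float64(0.084)), (35, 13, np.float64(0.083)), (40, 18, np.float64(0.082)), (45, 5, np.float64(0.083))]
   slot -0.016 40 A [-0.0226 -0.014  -0.0052] B [-0.0236  0.0067] xyz [ 0.6588 -0.1279  0.0823]
   slot 0.038 42 A [0.0279 0.0376 0.0446] B [-0.0239  0.007 ] xyz [ 0.6581 -0.0755  0.0832]
```

Both covers rest on the mat. Unit R has bars at both slots and unit L looks empty. I move above R and look closely with the wrist camera.

{"method": "arm_command", "body": {
  "plan": [
    [[3, 5, 1, 8, 0, 0], [6, 9, 1, 16, 0, 0], [9, 13, 1, 24.6, 0, 0], [12, 18.5, 1, 24.6, 0, 0], [12, 18.5, 1, 24.6, 0, 0], [12, 18.5, 1, 24.6, 0, 0]]
  ],
  "fingers": 0.7
}}

```text
time_s: 34.2
tool_pos: [0.6461, -0.077, 0.1918]
ee_rot: [[-0.024, 1.0, -0.004], [1.0, 0.024, -0.0], [-0.0, -0.004, -1.0]]
wrist_force: [-0.9, 0.1, 0.5]
finger_gap: 0.0264
grip_force: 0.0
```

{"method": "arm_command", "body": {
  "plan": [
    [[0, 0, 0, 0, 0, -30], [0, 0, 0, 0, 0, -60], [0, 0, 0, 0, 0, -90], [0, 0, 0, 0, 0, -90], [0, 0, 0, 0, 0, -90], [0, 0, 0, 0, 0, -90], [0, 0, 0, 0, 0, -90], [0, 0, 0, 0, 0, -90], [0, 0, 0, 0, 0, -90], [0, 0, 0, 0, 0, -90], [0, 0, 0, 0, 0, -90]]
  ]
}}

```text
time_s: 35.58
tool_pos: [0.6463, -0.0774, 0.1931]
ee_rot: [[1.0, 0.025, -0.001], [0.025, -1.0, 0.001], [-0.001, -0.001, -1.0]]
wrist_force: [0.8, -0.6, 0.1]
finger_gap: 0.0268
grip_force: 0.0
```

```bash
python3 - <<'E'
from h import *
o=observe();print(o['tool_pos'],o['ee_rot'][:,1],o['finger_gap'])
for n in('side','top'):
    d=snap(n); W=cloud(d); I=d['img'].max(-1); T=(W-o['tool_pos'])@o['ee_rot']
    m=(I<70)&(abs(T[...,0])<.05)&(abs(T[...,1])<.11)&(T[...,2]>-.16)&(T[...,2]<.0)
    for z in np.arange(-.15,0,.01):
        Q=T[m&(abs(T[...,2]-z)<.005)]
        if len(Q)>2: print(n,z.round(3),len(Q),'x',np.percentile(Q[:,0],[3,97]).round(3),'y',np.percentile(Q[:,1],[3,97]).round(3))
I,W,P=wcloud(); cv2.imwrite('pics/w2.png',I)
for nm,(c,a) in dict(L=UL,R=UR).items():
    ax=np.array([np.cos(a),np.sin(a)]); ay=np.array([-ax[1],ax[0]]); q=W[...,:2]-np.array(c);A=q@ax;B=q@ay
    m=(A>-.06)&(A<.07)&(abs(B)<.024)&(W[...,2]>.0)&(W[...,2]<.1)
    print(nm,[(round(x*1000),int((m&(abs(A-x)<.0025)).sum()),np.round(np.median(W[...,2][m&(abs(A-x)<.0025)]),3)) for x in np.arange(-.06,.07,.005) if (m&(abs(A-x)<.0025)).sum()>2])
E
```

```text
[ 0.64631184 -0.07740097  0.19308397] [ 0.0245225  -0.99969847 -0.00127076] 0.026788906662089367
side -0.15 21 x [-0.001  0.019] y [-0.041 -0.039]
side -0.14 277 x [-0.032  0.029] y [-0.093 -0.04 ]
side -0.13 100 x [-0.034  0.025] y [-0.094 -0.046]
side -0.12 58 x [-0.034  0.026] y [-0.092 -0.039]
side -0.11 77 x [-0.034  0.028] y [-0.086 -0.043]
side -0.1 49 x [-0.033  0.031] y [-0.086 -0.042]
side -0.08 8 x [-0.011 -0.002] y [-0.031 -0.026]
side -0.07 16 x [-0.011  0.006] y [-0.031 -0.023]
side -0.06 23 x [-0.011  0.009] y [-0.029 -0.018]
side -0.05 20 x [-0.012  0.007] y [-0.029 -0.015]
side -0.04 17 x [-0.011  0.007] y [-0.027 -0.016]
side -0.03 3 x [-0.008 -0.006] y [-0.02  -0.014]
top -0.15 6 x [0.001 0.015] y [-0.041 -0.041]
top -0.14 476 x [-0.031  0.033] y [-0.093  0.09 ]
top -0.13 41 x [-0.034  0.027] y [-0.09   0.088]
top -0.12 40 x [-0.034  0.028] y [-0.028  0.086]
top -0.11 8 x [-0.034  0.018] y [-0.046  0.082]
L [(-50, 1681, np.float64(0.063)), (-45, 95, np.float64(0.006)), (-40, 82, np.float64(0.006)), (-35, 84, np.float64(0.006)), (-30, 77, np.float64(0.006)), (-25, 9
[... 456 characters left out ...]
.062)), (-45, 136, np.float64(0.006)), (-40, 138, np.float64(0.006)), (-35, 23, np.float64(0.007)), (-30, 10, np.float64(0.084)), (-25, 21, np.float64(0.083)), (-20, 230, np.float64(0.084)), (-15, 469, np.float64(0.082)), (-10, 388, np.float64(0.046)), (-5, 156, np.float64(0.006)), (0, 139, np.float64(0.006)), (5, 148, np.float64(0.006)), (10, 132, np.float64(0.006)), (15, 154, np.float64(0.006)), (20, 142, np.float64(0.006)), (25, 135, np.float64(0.006)), (30, 171, np.float64(0.007)), (35, 296, np.float64(0.084)), (40, 246, np.float64(0.084)), (45, 139, np.float64(0.007)), (50, 131, np.float64(0.006)), (55, 156, np.float64(0.006)), (60, 131, np.float64(0.006)), (65, 144, np.float64(0.006))]
```

```bash
python3 - <<'E'
from h import *
I,W,P=wcloud(); c,a=UR
ax=np.array([np.cos(a),np.sin(a)]); ay=np.array([-ax[1],ax[0]]); q=W[...,:2]-np.array(c);A=q@ax;B=q@ay
for s in(-.016,.038):
    m=(abs(A-s)<.012)&(abs(B)<.024)&(W[...,2]>.079)&(W[...,2]<.09)&(I.max(-1)<110)
    print(s,m.sum(),'A',np.percentile(A[m],[2,98]).round(4),'B',np.percentile(B[m],[2,98]).round(4),[round(float(x),4) for x in W[m].mean(0)])
    mid=[np.percentile(A[m],[2,98]).mean(),np.percentile(B[m],[2,98]).mean()]; print(np.array(c)+mid[0]*ax+mid[1]*ay)
print(observe()['tool_pos'])
# rack re-measure from top
d=snap('top');W=cloud(d); m=(abs(W[...,2]-.058)<.007)&(abs(W[...,0]-.5)<.2)&(W[...,1]>.25)&(W[...,1]<.46)
r=cv2.minAreaRect((W[m][:,:2]*1000).astype(np.float32)); print('rack',r)
E
```

```text
-0.016 495 A [-0.022  -0.0122] B [-0.0181  0.0209] [0.6485, -0.1302, 0.0836]
[ 0.64845435 -0.13053437]
0.038 483 A [0.033  0.0421] B [-0.018   0.0209] [0.6474, -0.0759, 0.0837]
[ 0.64699869 -0.07590073]
[ 0.64655307 -0.07673499  0.19318627]
rack ((510.3190612792969, 340.0322265625), (119.54306030273438, 86.49453735351562), 1.2269710302352905)
```

{"method": "arm_command", "body": {
  "plan": [
    [[0.05, 0.1, -4, 0, 0, 0], [0.05, 0.1, -8, 0, 0, 0], [0.05, 0.1, -11, 0, 0, 0], [0.05, 0.1, -13, 0, 0, 0], [0.05, 0.1, -14.5, 0, 0, 0], [0.05, 0.1, -15.6, 0, 0, 0], [0.05, 0.1, -16.2, 0, 0, 0], [0.05, 0.1, -16.2, 0, 0, 0]]
  ]
}}

```text
time_s: 36.83
tool_pos: [0.6472, -0.0756, 0.0313]
ee_rot: [[1.0, 0.024, -0.0], [0.024, -1.0, 0.001], [-0.0, -0.001, -1.0]]
wrist_force: [0.3, 0.3, -0.1]
finger_gap: 0.0267
grip_force: 0.0
```

{"method": "arm_command", "body": {
  "plan": [
    [[0, 0, 0, 0, 0, 0], [0, 0, 0, 0, 0, 0], [0, 0, 0, 0, 0, 0], [0, 0, 0, 0, 0, 0], [0, 0, 0, 0, 0, 0]]
  ],
  "fingers": 1,
  "grip_force": 30
}}

```text
time_s: 37.45
tool_pos: [0.6475, -0.0757, 0.0318]
ee_rot: [[1.0, 0.024, 0.001], [0.024, -1.0, 0.001], [0.001, -0.001, -1.0]]
wrist_force: [-1.3, -0.2, 5.1]
finger_gap: 0.0096
grip_force: 30.0
```

{"method": "arm_command", "body": {
  "plan": [
    [[0, 0, 1, 0, 0, 0], [0, 0, 3, 0, 0, 0], [0, 0, 6, 0, 0, 0], [0, 0, 10, 0, 0, 0], [0, 0, 14, 0, 0, 0], [0, 0, 17.5, 0, 0, 0], [0, 0, 17.5, 0, 0, 0]]
  ]
}}

```text
time_s: 38.33
tool_pos: [0.6479, -0.0758, 0.2089]
ee_rot: [[1.0, 0.024, 0.004], [0.024, -1.0, -0.0], [0.004, 0.0, -1.0]]
wrist_force: [-0.2, -0.8, -1.0]
finger_gap: 0.0095
grip_force: 30.0
```

```bash
cat >> h.py <<'E'
def rack(n='side'):
    d=snap(n);W=cloud(d); m=(abs(W[...,2]-.058)<.006)&(abs(W[...,0]-.5)<.2)&(W[...,1]>.25)&(W[...,1]<.47)
    m=cv2.morphologyEx(m.astype(np.uint8),cv2.MORPH_OPEN,np.ones((3,3)))>0
    r=cv2.minAreaRect((W[m][:,:2]*1000).astype(np.float32)); print('rack',n,m.sum(),np.round(r[0],1),np.round(r[1],1),round(r[2],2))
E
python3 - <<'E'
from h import *
rack('side'); rack('top')
o=observe(); print(o['tool_pos'],o['finger_gap'],o['wrist_force'])
E
```

```text
rack side 2327 [455.7 338.1] [228.4  85.2] 1.06
rack top 1248 [514.7 339.8] [110.2  86.4] 0.34
[ 0.64665355 -0.07545928  0.20512278] 0.009532601172573478 [ 0.45614839 -0.50041071 -0.90345854]
```

The rack has been knocked and is now at (0.456, 0.338). I carry the module to its slot at x≈0.538.

{"method": "arm_command", "body": {
  "plan": [
    [[-1, 4, 0, 0, 0, 10], [-2, 9, 0, 0, 0, 20], [-4, 14, 0, 0, 0, 30], [-5, 19, 0, 0, 0, 40], [-6, 24, 0, 0, 0, 50], [-8, 29, 0, 0, 0, 60], [-9, 34, 0, 0, 0, 70], [-10, 39, 0, 0, 0, 80], [-10.9, 41.5, 0, 0, 0, 89.6], [-10.9, 41.5, 0, 0, 0, 89.6], [-10.9, 41.5, 0, 0, 0, 89.6]]
  ]
}}

```text
time_s: 39.8
tool_pos: [0.5381, 0.3385, 0.2051]
ee_rot: [[-0.014, 1.0, -0.003], [1.0, 0.014, -0.002], [-0.002, -0.003, -1.0]]
wrist_force: [0.2, 0.5, -0.7]
finger_gap: 0.0096
grip_force: 30.0
```

```bash
python3 - <<'E'
from h import *
o=observe(); print(o['tool_pos'],o['ee_rot'][:,1],o['finger_gap'])
rack('side'); rack('top')
d=snap('side'); W=cloud(d); I=d['img'].astype(int)
t=o['tool_pos']
m=(I[...,1]>I[...,2]+15)&(I[...,1]>I[...,0]+5)&(abs(W[...,0]-t[0])<.05)&(abs(W[...,1]-t[1])<.05)
print('green',m.sum(),W[m].min(0).round(3) if m.sum() else '',W[m].max(0).round(3) if m.sum() else '')
I,W,P=wcloud(); 
m=(abs(W[...,2]-.058)<.006)&(abs(W[...,0]-.46)<.2)&(W[...,1]>.25)&(W[...,1]<.45)
print(m.sum()); r=cv2.minAreaRect((W[m][:,:2]*1000).astype(np.float32)); print('rack wrist',r)
E
```

```text
[0.53812898 0.33852504 0.20505493] [ 0.99989105  0.01442039 -0.00315336] 0.009557900371942707
rack side 2345 [455.4 338.1] [227.9  84.6] 0.83
rack top 2986 [456.5 339. ] [226.   86.1] 0.69
green 80 [0.533 0.344 0.183] [0.538 0.359 0.244]
11472
rack wrist ((454.73760986328125, 338.2206115722656), (226.5859375, 84.71173095703125), 0.7679467797279358)
```

{"method": "arm_command", "body": {
  "plan": [
    [[0, 0, -4, 0, 0, 0], [0, 0, -8, 0, 0, 0], [0, 0, -11, 0, 0, 0], [0, 0, -13, 0, 0, 0], [0, 0, -14.5, 0, 0, 0], [0, 0, -15.8, 0, 0, 0], [0, 0, -16.6, 0, 0, 0], [0, 0, -17.0, 0, 0, 0], [0, 0, -17.0, 0, 0, 0]]
  ]
}}

```text
time_s: 41.12
tool_pos: [0.5382, 0.3394, 0.0363]
ee_rot: [[-0.017, 1.0, -0.001], [1.0, 0.017, -0.0], [-0.0, -0.001, -1.0]]
wrist_force: [0.1, 0.7, -0.8]
finger_gap: 0.0094
grip_force: 30.0
```

{"method": "arm_command", "body": {
  "plan": [
    [[0, 0, -0.2, 0, 0, 0], [0, 0, -0.3, 0, 0, 0], [0, 0, -0.3, 0, 0, 0]]
  ]
}}

```text
time_s: 41.5
tool_pos: [0.5384, 0.3395, 0.0338]
ee_rot: [[-0.017, 1.0, -0.0], [1.0, 0.017, -0.0], [-0.0, -0.0, -1.0]]
wrist_force: [-0.8, 0.3, 3.2]
finger_gap: 0.0096
grip_force: 30.0
```

Seated. I release, rise and return for the second module.

{"method": "arm_command", "body": {
  "plan": [
    [[0, 0, 0, 0, 0, 0], [0, 0, 0, 0, 0, 0], [0, 0, 0, 0, 0, 0], [0, 0, 2, 0, 0, 0], [0, 0, 6, 0, 0, 0], [0, 0, 11, 0, 0, 0], [0, 0, 16, 0, 0, 0], [0, 0, 16, 0, 0, 0]]
  ],
  "fingers": 0.7
}}

```text
time_s: 42.5
tool_pos: [0.5395, 0.34, 0.1974]
ee_rot: [[-0.017, 1.0, 0.006], [1.0, 0.017, 0.003], [0.002, 0.006, -1.0]]
wrist_force: [0.1, -0.5, -0.9]
finger_gap: 0.0265
grip_force: 0.0
```

{"method": "arm_command", "body": {
  "plan": [
    [[1, -4, 0, 0, 0, -10], [2, -9, 0, 0, 0, -20], [4, -14, 0, 0, 0, -30], [5, -19, 0, 0, 0, -40], [6, -24, 0, 0, 0, -50], [8, -30, 0, 0, 0, -60], [9, -35, 0, 0, 0, -70], [10, -41, 0, 0, 0, -80], [11, -47, 0, 0, 0, -89.5], [11, -47, 0, 0, 0, -89.5], [11, -47, 0, 0, 0, -89.5]]
  ]
}}

```text
time_s: 43.88
tool_pos: [0.6478, -0.1299, 0.1921]
ee_rot: [[1.0, 0.027, -0.002], [0.027, -1.0, 0.002], [-0.002, -0.002, -1.0]]
wrist_force: [-0.1, 0.4, 0.6]
finger_gap: 0.0262
grip_force: 0.0
```

```bash
python3 - <<'E'
from h import *
o=observe(); print(o['tool_pos'],o['ee_rot'][:,1],o['finger_gap'])
I,W,P=wcloud(); c,a=UR
ax=np.array([np.cos(a),np.sin(a)]); ay=np.array([-ax[1],ax[0]]); q=W[...,:2]-np.array(c);A=q@ax;B=q@ay
s=-.016
m=(abs(A-s)<.012)&(abs(B)<.024)&(W[...,2]>.079)&(W[...,2]<.09)&(I.max(-1)<110)
mid=[np.percentile(A[m],[2,98]).mean(),np.percentile(B[m],[2,98]).mean()]; print(m.sum(),np.array(c)+mid[0]*ax+mid[1]*ay)
rack('side')
def ins(W,tag):
    c,a=UL; ax=np.array([np.cos(a),np.sin(a)]); ay=np.array([-ax[1],ax[0]]); q=W[...,:2]-np.array(c);A=q@ax;B=q@ay
    for s in(-.016,.038):
        m=(abs(A-s)<.006)&(abs(B)<.02); print(tag,'L slot',s,m.sum(),np.nanpercentile(W[...,2][m],[2,50,98]).round(3) if m.sum() else '')
ins(cloud(snap('side')),'side'); ins(cloud(snap('top')),'top'); ins(W,'wrist'); d0=pickle.load(open('top0.pkl','rb'))
d=snap('side');W=cloud(d); m=(abs(W[...,0]-.538)<.03)&(abs(W[...,1]-.339)<.04)&(W[...,2]>.066)&(W[...,2]<.12); print('bar in rack',m.sum(),W[m].min(0).round(3),W[m].max(0).round(3))
E
```

```text
[ 0.64778235 -0.12991706  0.19213751] [ 0.02720456 -0.99962699 -0.00240815] 0.02623745287597412
517 [ 0.64853422 -0.13018099]
rack side 2179 [455.5 337.9] [227.4  85.2] 0.98
side L slot -0.016 2 [0.04  0.043 0.045]
side L slot 0.038 6 [0.039 0.044 0.049]
top L slot -0.016 60 [0.002 0.007 0.048]
top L slot 0.038 58 [0.002 0.006 0.045]
wrist L slot -0.016 202 [0.004 0.006 0.045]
wrist L slot 0.038 0 
bar in rack 126 [0.532 0.317 0.067] [0.544 0.362 0.089]
```

Unit L is confirmed empty, and the first module stands seated. Second module.

{"method": "arm_command", "body": {
  "plan": [
    [[0.05, 0, -4, 0, 0, 0], [0.05, 0, -8, 0, 0, 0], [0.05, 0, -11, 0, 0, 0], [0.05, 0, -13, 0, 0, 0], [0.05, 0, -14.5, 0, 0, 0], [0.05, 0, -15.6, 0, 0, 0], [0.05, 0, -16.2, 0, 0, 0], [0.05, 0, -16.2, 0, 0, 0]]
  ]
}}

```text
time_s: 45.12
tool_pos: [0.6487, -0.1306, 0.0313]
ee_rot: [[1.0, 0.026, -0.0], [0.026, -1.0, 0.001], [-0.0, -0.001, -1.0]]
wrist_force: [0.6, 0.1, -0.7]
finger_gap: 0.0266
grip_force: 0.0
```

{"method": "arm_command", "body": {
  "plan": [
    [[0, 0, 0, 0, 0, 0], [0, 0, 0, 0, 0, 0], [0, 0, 0, 0, 0, 0], [0, 0, 0, 0, 0, 0], [0, 0, 0, 0, 0, 0]]
  ],
  "fingers": 1,
  "grip_force": 30
}}

```text
time_s: 45.75
tool_pos: [0.6489, -0.1307, 0.0318]
ee_rot: [[1.0, 0.026, 0.0], [0.026, -1.0, 0.001], [0.0, -0.001, -1.0]]
wrist_force: [-0.4, -0.3, 4.1]
finger_gap: 0.0097
grip_force: 30.0
```

{"method": "arm_command", "body": {
  "plan": [
    [[0, 0, 1, 0, 0, 0], [0, 0, 3, 0, 0, 0], [0, 0, 6, 0, 0, 0], [0, 0, 10, 0, 0, 0], [0, 0, 14, 0, 0, 0], [0, 0, 17.5, 0, 0, 0], [0, 0, 17.5, 0, 0, 0], [0, 0, 17.5, 0, 0, 0]]
  ]
}}

```text
time_s: 46.75
tool_pos: [0.6481, -0.1304, 0.2049]
ee_rot: [[1.0, 0.026, -0.003], [0.026, -1.0, 0.002], [-0.003, -0.002, -1.0]]
wrist_force: [0.1, 0.2, -1.3]
finger_gap: 0.0093
grip_force: 30.0
```

```bash
python3 - <<'E'
from h import *
o=observe(); print(o['tool_pos'],o['ee_rot'][:,1],o['finger_gap'])
rack('side')
E
```

```text
[ 0.64809123 -0.13044069  0.20485713] [ 0.02586434 -0.99966311 -0.00217053] 0.009293617088616727
rack side 2210 [456.1 337.7] [228.9  85.2] 0.8
```

{"method": "arm_command", "body": {
  "plan": [
    [[-2, 4, 0, 0, 0, 9], [-4, 9, 0, 0, 0, 18], [-6, 14, 0, 0, 0, 27], [-8.5, 19, 0, 0, 0, 36], [-11, 24, 0, 0, 0, 45], [-13, 29, 0, 0, 0, 55], [-15.5, 34, 0, 0, 0, 65], [-18, 39, 0, 0, 0, 75], [-20, 43, 0, 0, 0, 85], [-22, 46.8, 0, 0, 0, 89.5], [-22, 46.8, 0, 0, 0, 89.5], [-22, 46.8, 0, 0, 0, 89.5]]
  ]
}}

```text
time_s: 48.3
tool_pos: [0.4287, 0.3368, 0.2054]
ee_rot: [[-0.016, 1.0, -0.003], [1.0, 0.016, -0.002], [-0.001, -0.003, -1.0]]
wrist_force: [0.0, -0.5, -0.5]
finger_gap: 0.0094
grip_force: 30.0
```

```bash
python3 - <<'E'
from h import *
o=observe(); print(o['tool_pos'],o['ee_rot'][:,1],o['finger_gap'])
rack('side'); rack('top')
I,W,P=wcloud(); 
m=(abs(W[...,2]-.058)<.006)&(abs(W[...,0]-.46)<.2)&(W[...,1]>.25)&(W[...,1]<.45)
r=cv2.minAreaRect((W[m][:,:2]*1000).astype(np.float32)); print('rack wrist',m.sum(),r)
E
```

```text
[0.42868564 0.33678768 0.20538763] [ 0.99986243  0.01637915 -0.00261637] 0.009369492214893527
rack side 1969 [455.2 338. ] [227.   84.4] 0.96
rack top 3049 [456.6 338.7] [226.3  86.2] 1.09
rack wrist 12006 ((454.856201171875, 337.89508056640625), (226.9033966064453, 84.77005767822266), 0.8917091488838196)
```

{"method": "arm_command", "body": {
  "plan": [
    [[-0.05, 0, -4, 0, 0, 0], [-0.05, 0, -8, 0, 0, 0], [-0.05, 0, -11, 0, 0, 0], [-0.05, 0, -13, 0, 0, 0], [-0.05, 0, -14.5, 0, 0, 0], [-0.05, 0, -15.8, 0, 0, 0], [-0.05, 0, -16.6, 0, 0, 0], [-0.05, 0, -17.0, 0, 0, 0], [-0.05, 0, -17.2, 0, 0, 0], [-0.05, 0, -17.3, 0, 0, 0], [-0.05, 0, -17.3, 0, 0, 0]]
  ]
}}

```text
time_s: 49.82
tool_pos: [0.4284, 0.3375, 0.0338]
ee_rot: [[-0.017, 1.0, -0.0], [1.0, 0.017, -0.0], [-0.0, -0.0, -1.0]]
wrist_force: [0.2, -0.6, 2.9]
finger_gap: 0.0099
grip_force: 30.0
```

{"method": "arm_command", "body": {
  "plan": [
    [[0, 0, 0, 0, 0, 0], [0, 0, 0, 0, 0, 0], [0, 0, 0, 0, 0, 0], [0, 0, 2, 0, 0, 0], [0, 0, 6, 0, 0, 0], [0, 0, 11, 0, 0, 0], [0, -5, 16, 0, 0, 0], [0, -11, 18, 0, 0, 0], [0, -17, 18, 0, 0, 0], [0, -23, 18, 0, 0, 0], [0, -23, 18, 0, 0, 0]]
  ],
  "fingers": 0.7
}}

```text
time_s: 51.2
tool_pos: [0.4282, 0.1043, 0.2134]
ee_rot: [[-0.012, 1.0, -0.001], [1.0, 0.012, -0.001], [-0.001, -0.001, -1.0]]
wrist_force: [0.5, 0.7, 0.7]
finger_gap: 0.0265
grip_force: 0.0
```

```bash
python3 - <<'E'
from h import *
rack('side')
d=snap('side');W=cloud(d); t=snap('top')
for x in(.538,.428):
    m=(abs(W[...,0]-x)<.03)&(abs(W[...,1]-.339)<.04)&(W[...,2]>.066)&(W[...,2]<.12); print('bar',m.sum(),W[m].min(0).round(3),W[m].max(0).round(3))
bright(.36,.6,-.48,-.26,.01,.2,step=.05,cams=('top',),ax=0)
print(observe()['tool_pos'])
W=cloud(t);m=(W[...,2]>.08)&(W[...,2]<.13)&(abs(W[...,0]-.46)<.03)&(abs(W[...,1]+.08)<.07); print('lever',m.sum(),np.median(W[m],0) if m.sum() else '')
c=np.hstack([cv2.resize(t['img'],(400,300)),cv2.resize(d['img'],(400,300))]); cv2.imwrite('pics/end.png',c)
E
```

```text
rack side 2150 [455.7 337.8] [227.6  84.9] 0.83
bar 125 [0.532 0.317 0.066] [0.543 0.361 0.088]
bar 132 [0.421 0.313 0.066] [0.432 0.36  0.09 ]
top 2872 [ 476.7 -371.1] [162.2 122.8] 1.6
   0.394 547 [0.014 0.035 0.052] [-0.429 -0.318]
   0.444 764 [0.014 0.034 0.052] [-0.429 -0.317]
   0.494 563 [0.014 0.033 0.052] [-0.422 -0.312]
   0.544 998 [0.013 0.033 0.052] [-0.422 -0.312]
[0.42810981 0.10841072 0.21320076]
lever 128 [ 0.46016954 -0.04931903  0.10083854]
```

View pics/end.png

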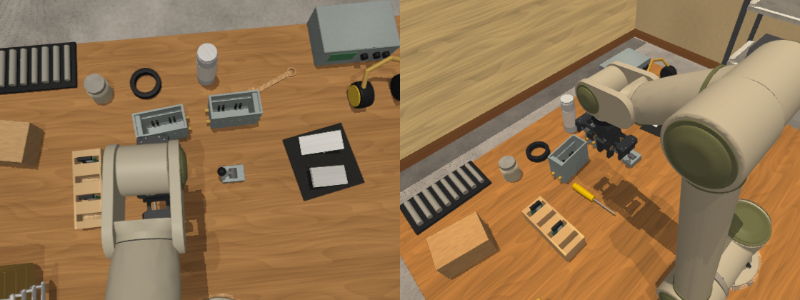

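The final view shows both covers on the mat, at (320,143) and (328,177), and two modules in the rack. Both units are empty, the lever is off, and the screwdriver has not moved. I let things settle briefly and hand in.

{"method": "arm_command", "body": {
  "plan": [
    [[0, 0, 0, 0, 0, 0], [0, 0, 0, 0, 0, 0], [0, 0, 0, 0, 0, 0], [0, 0, 0, 0, 0, 0]]
  ]
}}

```text
time_s: 51.9
tool_pos: [0.4281, 0.1076, 0.2132]
ee_rot: [[-0.018, 1.0, -0.001], [1.0, 0.018, -0.0], [-0.0, -0.001, -1.0]]
wrist_force: [0.1, -0.5, 0.1]
finger_gap: 0.0266
grip_force: 0.0
```

```bash
python3 -c "
from plant import close_job
print(close_job())"
```

```text
the job is handed in; nothing more can be done
None
```

The job is handed in after about 52 s: the lever is off, both covers lie on the mat, and the only two modules present stand upright in the rack; no verdict came back.

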